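# Drop the heels from the hopper into the catch tray

### The arm

A 6-joint arm with a two-finger parallel gripper is mounted at the origin on the work surface. World frame = base frame: x ahead of the robot, y to its left, z up, the work surface at z = 0. Lengths are in m, angles in rad, forces in N, time in s.
With the tool pointing down it reaches from about 0.35 to 0.875 m from the base axis. Payload 15.5 kg.
Tool frame: the origin (TCP) lies midway between the tips of the shut fingers; the grasp point (between the pads) lies 19 mm behind it; z points along the fingers, y is the line along which they close (so a half turn about z gives the same grasp; the last joint's range is limited). The gripper opens to 85 mm and grips with 20 to 120 N. Pads are 22 mm wide; open, the fingers measure 114 mm over their backs; the gripper's body (76 mm by 85 mm) begins 54 mm behind the grasp point. The pads swing forward as they close: fully open they stand 13 mm farther back than shut.
Start: joints at [-1.218, 0.494, 1.345, -0, 1.302, -0.096], TCP at [0.271, -0.563, 0.197] pointing down, gripper open.
Joint ranges: [-2.91, 2.91], [-0.82, 2.16], [0.22, 2.67], [-1.22, 4.37], [0.12, 2.79], [-3.08, 3.08]. Speed limits (rad/s): [1.89, 1.89, 2.57, 3.01, 3.01, 3.01].

### API

Orientations are given as a rotation vector (axis times angle).
In Python, from station import robot gives the robot as it stands.
- The arm moves only by the shell command python3 -m crank 'ROWS'. ROWS is JSON, a list of rows, each an object of numbers: "tx", "ty", "tz": the shift along the tool's x, y, z normalised to -1 to 1, where 1 is 0.03 m; "wx", "wy", "wz": the turn, a rotation vector about the tool's x, y, z normalised to -1 to 1, where 1 is 0.08 rad; "fingers": the opening, from 0 (shut) to 1 (fully open). In form: [{"tx": .., "ty": .., "tz": .., "wx": .., "wy": .., "wz": .., "fingers": ..}, ...]. A call has 1 to 5 rows; each row shifts and turns the commanded pose from where the row before left it, along the tool's axes as they then stand; what a row does not reach is not made up. A row lasts 1/12 s, in which the tool goes at most 41.7 mm and 7.16 degrees, less where a joint would pass 70% of its speed; a pose out of reach is approached as far as the arm can. A call with a number of a shift or a turn outside -1 to 1 is refused whole. A call with a gripper value outside its range is refused whole. The fingers move at their own pace and stop on an object; the grip force is fixed at half the most. Time passes only in rows, so rows that do not move let the fingers close. It gives the time, the measured TCP pose, the force, the opening and the grip force at its end, in the units of the state.
- robot.state(): the state, without advancing time (a new reading comes with each control period).
- robot.camera(name): name is "scene" or "top"; returns the picture (420x560x3 uint8, red, green, blue); there is no depth.
- robot.camera_info(name): a dict with "intrinsics" (3x3 intrinsics, pixels), "T" (4x4, takes a point from camera to world coordinates). Camera axes: x right, y down, z forward; pixel columns grow to the right and rows downward; lengths in m; the calibration is good to about 2 mm. A picture is of the moment at which its call begins. camera_info takes no time and is no camera call.
- robot.job_done(): hands the job in; it is judged then, once.
The state is a dict: "t": time; "q": joint angles; "joint_velocities": joint speeds; "joint_efforts": joint torques, N m; "tcp_pos": TCP position; "eef_rot": TCP orientation; "ft_force": force on the tool from outside, world axes, zero at the start; "ft_torque": the same for the moment, N m; "opening": opening from 0.0 (shut) to 1.0 (fully open); "gripper_force": force on a finger pad.
Only numpy, scipy, OpenCV 4.12 (cv2) and the standard library are available. Lean on these libraries where they do the work, as an engineer would, in place of code of your own. Each camera call takes 0.05 s, during which the arm holds its last target. There are 200 camera calls.

### The job

Slide the empty tray by its fin squarely under the drop-bottom hopper, fin to the front, and let go of it. Then turn the latch wing under the hopper's wire shelf aside, whichever way it is free to turn and without forcing it against its stop pin, so that the floor drops open and all four shoe heels land in the tray. Leave the other things on the bench where they are.

Things in the scene. Friction and masses are not known exactly. Their poses are not given: they have to be found in the camera images.
- hopper: Fixed grey drop-bottom box on a rear column. Origin on the table under the box's middle; its +x points away from the latch side, z up. Coordinates called 'hopper' are in this frame, mm. Box 148 (x) x 128 (y), z 195-260, open on top. Column and foot: x 75-200, y -85 to 85. Open front and sides below the box.
- shelf_rod (a point): Middle of the front rod of the wire shelf (5 mm rods) that juts from the hopper's front wall (x -74) to x -133, y -63 to 63, z 253-260. The latch hangs below this shelf, so no tool reaches it from straight above: come from the front, below this rod, tool leaning 35-50 degrees, fingers pointing down and towards hopper +x.
- wing: The latch, a steel turn-button on the underside of a ledge (the strap) below the shelf, turning about the vertical at hopper (-90, 0). Origin on its axis, z 165. Finger wing: plate 10 thick, from 6 to 40 off the axis along its own -x (to the front), z 140-188. Starts within 7 degrees of straight ahead, stays where left; about 3 N at the wing turns it. Its tongue (own +x) holds the floor up.
- wing_tip (a point): Outer end of the finger wing, z 145. Turning the wing 65 degrees left or right frees the floor (limit 80). A closed finger pair does it by one straight push along hopper y, 30 mm in front of the axis (hopper x -120), fingertips at z 150, from 45 mm beside the middle to 45 past it, the tool not leaning over the wing.
- strap (a point): Point on the underside of the strap that carries the latch (hopper x -103, z 198; strap x -112 to -74, 36 wide) with a hole 12.5 to the left and one to the right. One of them, unknown which, holds a stop pin, 6 thick, reaching down to z 170; the other a flush plug. Towards the pin the wing goes solid after about 17 degrees: feel for it (stop at 8-10 N; over 40 N damages it) and push the other way.
- floor (a joint): Angle of the hopper's hinged floor, rad: 0 shut, 0.95 fully open. Steel plate 140 x 144, z 191-195 when shut, hinged at the far side (hopper x +70): freed, its near edge falls by itself and it stays open as a chute with side cheeks sloping down to the front, its lower edge then at hopper x -10, z 77.
- spot (a point): Point on the table at hopper (-70, 0, 0): where the tray's middle belongs, the tray's axes along the hopper's, its grip fin to the front (-x).
- tray: Loose open aluminium tray, 0.4 kg, 200 (x) x 170 (y) x 45 tall, walls 4. Origin: middle of its underside. Outside its -x wall stands an upright grip fin, 10 thick in y, from x -152 to -100, z 9-59: pinch it from above at about x -130 and slide the tray over the table. It starts left or right of the hopper, a carton on the other side.
- heel0: Wooden shoe heel, D-shaped, about 40 x 44 x 15, 35 g, one of four lying on the hopper's floor. Origin: middle of its underside.
- heel1: Wooden shoe heel, D-shaped, about 40 x 44 x 15, 35 g, one of four lying on the hopper's floor. Origin: middle of its underside.
- heel2: Wooden shoe heel, D-shaped, about 40 x 44 x 15, 35 g, one of four lying on the hopper's floor. Origin: middle of its underside.
- heel3: Wooden shoe heel, D-shaped, about 40 x 44 x 15, 35 g, one of four lying on the hopper's floor. Origin: middle of its underside.
- carton: Bystander, leave alone: cardboard carton 140 x 130 x 90. Sizes in mm; origin: middle of its underside.
- glue: Bystander, leave alone: can, diameter 72, 100 tall. Sizes in mm; origin: middle of its underside.
- dye: Bystander, leave alone: slim bottle, diameter 48, 150 tall. Sizes in mm; origin: middle of its underside.
- nails: Bystander, leave alone: jar of diameter 60, 70 tall, standing on the carton. Sizes in mm; origin: middle of its underside.
- brush: Bystander, leave alone: brush, lying flat. Sizes in mm; origin: middle of its underside.
There are look-alikes about, which are no part of the job. What is shaped like the heel3 but purple or yellow is not meant.

How it is judged:
By the outcome, as a careful person would: the job done as asked, in the order asked, and still so for the second after the job is handed in, with the robot touching nothing.
It also fails if it takes over 72 s, if anything falls off the work surface, if the arm or the gripper's body presses on something with over 40 N, if the wrist force passes 120 N, or if a joint passes its speed limit or range.

## Working session

There is one attempt and no reset: what is moved stays moved. The work goes in short steps, Python scripts to look and compute and a shell command to move; the robot and the scene stay as the last step left them, time stands still between calls to the robot, and variables do not carry over. Pictures are saved under pics/ and viewed, at most 10 in all, crops included, and the job is handed in when it is done.

```bash
mkdir -p pics
python3 - <<'E'
from station import robot
import cv2
for n in("scene","top"):
    im=robot.camera(n); cv2.imwrite(f"pics/{n}0.png",cv2.resize(im[:,:,::-1],(800,600),interpolation=cv2.INTER_CUBIC))
    i=robot.camera_info(n); print(n,i["intrinsics"],i["T"])
s=robot.state();print(s["t"],s["tcp_pos"],s["eef_rot"],s["opening"])
E
```

```text
scene [[411.31478323   0.         280.62638282]
 [  0.         411.31478323 212.24650967]
 [  0.           0.           1.        ]] [[-0.85567834  0.40742396 -0.31909292  0.90992591]
 [ 0.51744313  0.66380863 -0.54000992  0.52280546]
 [-0.00819635 -0.62718723 -0.7788254   0.99591118]
 [ 0.          0.          0.          1.        ]]
top [[522.39405704   0.         284.18514994]
 [  0.         522.39405704 209.88729104]
 [  0.           0.           1.        ]] [[-0.00658611 -0.98130043  0.19236969  0.33487699]
 [-0.99987595  0.00370995 -0.0153076  -0.0238312 ]
 [ 0.01430767 -0.19244664 -0.98120313  1.41676137]
 [ 0.          0.          0.          1.        ]]
0.1 [ 0.27105302 -0.5627687   0.19605879] [-3.06177734e+00 -6.98848416e-01  2.52757932e-04] 0.9980423419224399
```

View pics/scene0.png

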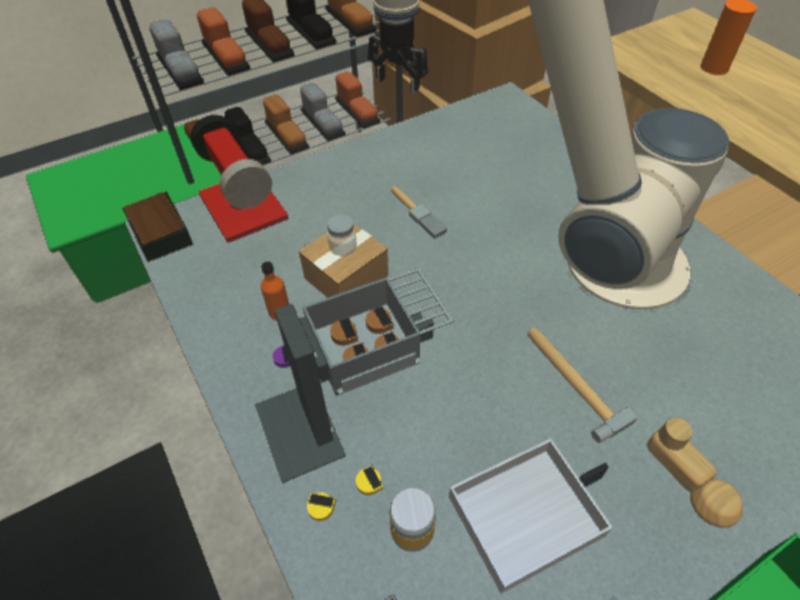

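View pics/top0.png

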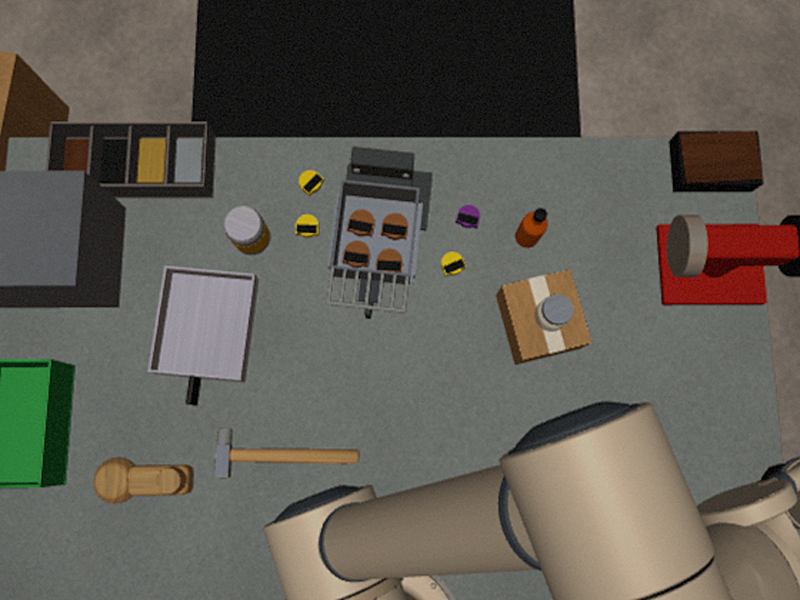

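The scene view shows the tray (white, view px ~530,510), fin at (595,475), hopper at (365,335) with the four brown heels. Top view: tray (203,325) with fin (193,390), hopper (375,230), wing (368,312), hammer (285,455), carton (545,315). Lookalikes: the yellow heels (311,181), (307,226), (453,263), the purple heel (468,215), and the grey/green bins are not the tray. Choosing the white tray with black fin and the only hopper; one close crop checks this.

```bash
cat > h.py <<'E'
from station import robot
import numpy as np, cv2
from scipy.spatial.transform import Rotation as R
def plane(cam,uv,z):
    i=robot.camera_info(cam);K=np.array(i["intrinsics"]);T=np.array(i["T"])
    d=T[:3,:3]@np.linalg.solve(K,[uv[0],uv[1],1]);o=T[:3,3]
    return o+d*(z-o[2])/d[2]
def proj(cam,P):
    i=robot.camera_info(cam);K=np.array(i["intrinsics"]);T=np.array(i["T"])
    p=K@(T[:3,:3].T@(np.array(P)-T[:3,3]));return p[:2]/p[2]
def crop(cam,x0,y0,x1,y1,s,name):
    im=robot.camera(cam)[y0:y1,x0:x1,::-1]
    cv2.imwrite(name,cv2.resize(im,None,fx=s,fy=s,interpolation=cv2.INTER_CUBIC))
E
python3 - <<'E'
from h import *
crop("top",95,95,315,295,3,"pics/c1.png")   # 660x600
crop("scene",190,180,330,290,5,"pics/c2.png")
E
```

```text
(no output)
```

View pics/c1.png

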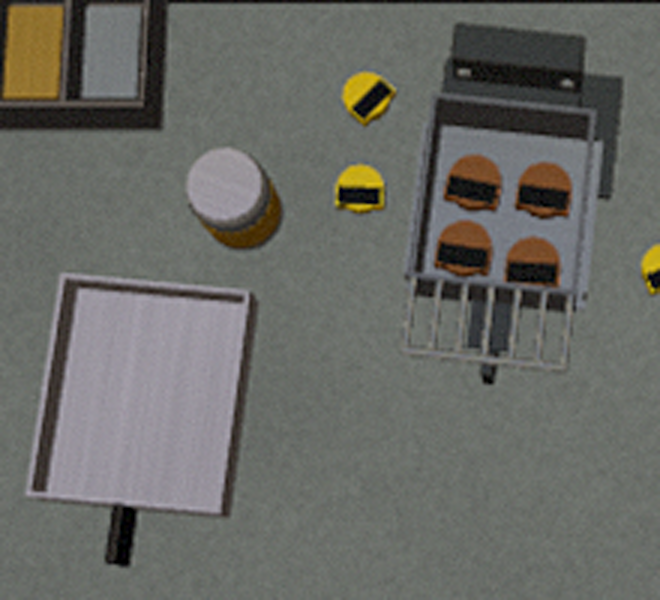

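View pics/c2.png

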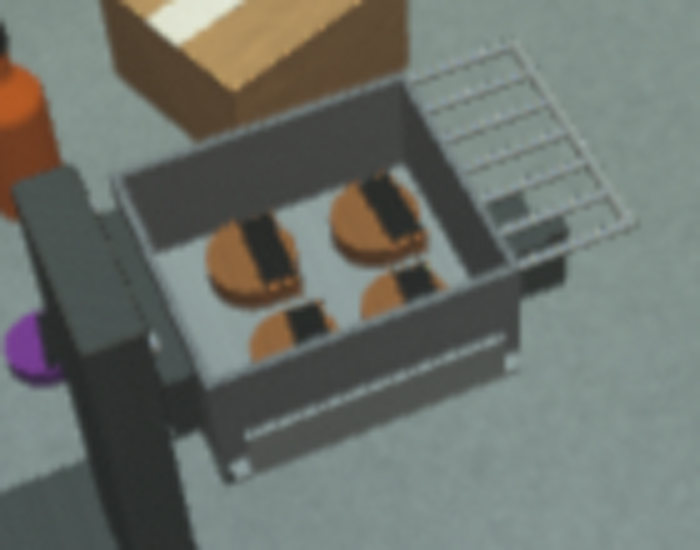

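The top crop shows the white tray (corners at crop px 62,274 / 255,292 / 227,516 / 27,494) with its fin running to (118,565). The hopper has brown heels, shelf rod ends at (404,352) and (567,367), and the wing tip at (489,378).

```bash
cat > m.py <<'E'
from h import *
from scipy.optimize import least_squares
def fit(cam,pts,x0):
    f=lambda p:np.concatenate([proj(cam,[p[0]+np.cos(p[2])*a-np.sin(p[2])*b,p[1]+np.sin(p[2])*a+np.cos(p[2])*b,c])-uv for (a,b,c),uv in pts])
    r=least_squares(f,x0,loss="soft_l1");return r.x,f(r.x).reshape(-1,2)
E
python3 - <<'E'
from m import *
c=lambda u,v:np.array([95+(u+.5)/3-.5,95+(v+.5)/3-.5])
p0=plane("top",c(500,200),.26)
h=[((.074,.064,.26),c(433,95)),((.074,-.064,.26),c(597,108)),((-.074,.064,.26),c(405,278)),((-.074,-.064,.26),c(582,300)),((-.131,.063,.257),c(404,352)),((-.131,-.063,.257),c(567,367))]
x,r=fit("top",h,[p0[0],p0[1],0]);print("hopper",x,np.degrees(x[2]));print(r.round(1))
t=[((.1,.085,.045),c(62,274)),((.1,-.085,.045),c(255,292)),((-.1,-.085,.045),c(227,516)),((-.1,.085,.045),c(27,494)),((-.152,0,.059),c(118,565))]
p0=plane("top",c(150,390),.045)
y,r=fit("top",t,[p0[0],p0[1],0]);print("tray",y,np.degrees(y[2]));print(r.round(1))
H=lambda a,b:x[:2]+np.array([[np.cos(x[2]),-np.sin(x[2])],[np.sin(x[2]),np.cos(x[2])]])@[a,b]
print("pivot",H(-.09,0),"spot",H(-.07,0),"wingtip",plane("top",c(489,380),.14),plane("top",c(489,380),.188))
print("fin goal",H(-.2,0)," hopper +y dir",H(0,1)-H(0,0))
q=y[:2]+np.array([np.cos(y[2]),np.sin(y[2])])*-.13;print("fin",q,np.linalg.norm(q))
for n,u in dict(carton=(368,225),glue=(170,160),dye=(375,152),brush=(200,319)).items():print(n,plane("top",u,.09))
for u in[(152,320),(250,320),(155,303)]:print("hammer",plane("top",u,.02))
print(R.from_rotvec(robot.state()["eef_rot"]).as_matrix().round(3))
E
```

```text
hopper [ 0.68107962  0.00649223 -0.10650992] -6.102568836115307
[[-0.1 -0.5]
 [-0.1  0.6]
 [ 1.6  0. ]
 [-1.3 -1.7]
 [-0.5  0.2]
 [ 0.7  0.8]]
tray [ 0.56288725  0.33010379 -0.09318705] -5.339224757764707
[[ 1.   0.2]
 [-0.3 -0.3]
 [-0.6 -0.6]
 [ 1.3  1. ]
 [-0.9 -0.1]]
pivot [0.59158963 0.01606   ] spot [0.61147629 0.01393383] wingtip [0.55653317 0.02217041 0.14      ] [0.54819998 0.02044097 0.188     ]
fin goal [0.48221298 0.02775396]  hopper +y dir [0.10630865 0.99433318]
fin [0.43345129 0.34220058] 0.5522510807055886
carton [ 0.55444743 -0.26051702  0.09      ]
glue [0.72979471 0.25484568 0.09      ]
dye [ 0.75057031 -0.28649862  0.09      ]
brush [0.31992893 0.16616789 0.09      ]
hammer [0.31743163 0.30102135 0.02      ]
hammer [0.3156984  0.04569338 0.02      ]
hammer [0.36104174 0.29500806 0.02      ]
[[ 0.901  0.434 -0.   ]
 [ 0.434 -0.901  0.001]
 [ 0.    -0.001 -1.   ]]
```

```bash
python3 - <<'E'
from m import *
c=lambda u,v:np.array([95+(u+.5)/3-.5,95+(v+.5)/3-.5])
x=np.array([0.68108,.00649,-.1065]);Ri=np.array([[np.cos(x[2]),np.sin(x[2])],[-np.sin(x[2]),np.cos(x[2])]])
for n,u in dict(yA=c(360,188),yB=c(368,98),yC=np.array([453,263])*.7,pur=np.array([468,215])*.7).items():
    p=plane("top",u,.012)[:2];print(n,p.round(3),"hopper",(Ri@(p-x[:2])).round(3))
E
r='{"wz":-1,"fingers":1}'; python3 -m crank '[{"wz":-1,"fingers":1},{"wz":-1,"fingers":1},{"wz":-1,"fingers":1},{"wz":-1,"fingers":1},{"wz":-1,"fingers":1}]'
```

```text
yA [0.76  0.147] hopper [0.064 0.148]
yB [0.848 0.141] hopper [0.152 0.152]
yC [ 0.683 -0.137] hopper [ 0.017 -0.143]
pur [ 0.78  -0.169] hopper [ 0.117 -0.164]invalid input
```

```bash
python3 -m crank '[{"tx":0,"ty":0,"tz":0,"wx":0,"wy":0,"wz":-1,"fingers":1},{"tx":0,"ty":0,"tz":0,"wx":0,"wy":0,"wz":-1,"fingers":1},{"tx":0,"ty":0,"tz":0,"wx":0,"wy":0,"wz":-1,"fingers":1},{"tx":0,"ty":0,"tz":0,"wx":0,"wy":0,"wz":-1,"fingers":1},{"tx":0,"ty":0,"tz":0,"wx":0,"wy":0,"wz":-1,"fingers":1}]'; python3 -c "
from h import *
s=robot.state();print(s['q'],s['eef_rot'])"
```

```text
t: 0.62
tcp_pos: [0.2711, -0.563, 0.1964]
eef_rot: [-2.86, -1.299, -0.0]
ft_force: [0.7, 0.7, -0.1]
opening: 1.003
gripper_force: 0.0
[-1.21749683e+00  4.93766810e-01  1.34568521e+00  3.06441098e-06
  1.30252519e+00 -4.99461408e-01] [-2.85997324e+00 -1.29913402e+00 -4.87285013e-05]
```

```bash
python3 -m crank '[{"tx":0,"ty":0,"tz":0,"wx":0,"wy":0,"wz":-1,"fingers":1},{"tx":0,"ty":0,"tz":0,"wx":0,"wy":0,"wz":-1,"fingers":1},{"tx":0,"ty":0,"tz":0,"wx":0,"wy":0,"wz":-1,"fingers":1},{"tx":0,"ty":0,"tz":0,"wx":0,"wy":0,"wz":-1,"fingers":1},{"tx":0,"ty":0,"tz":0,"wx":0,"wy":0,"wz":-1,"fingers":1}]' >/dev/null
python3 -m crank '[{"tx":0,"ty":0,"tz":0,"wx":0,"wy":0,"wz":-1,"fingers":1},{"tx":0,"ty":0,"tz":0,"wx":0,"wy":0,"wz":-1,"fingers":1},{"tx":0,"ty":0,"tz":0,"wx":0,"wy":0,"wz":-1,"fingers":1},{"tx":0,"ty":0,"tz":0,"wx":0,"wy":0,"wz":-1,"fingers":1},{"tx":0,"ty":0,"tz":0,"wx":0,"wy":0,"wz":-1,"fingers":1}]' >/dev/null
python3 -m crank '[{"tx":0,"ty":0,"tz":0,"wx":0,"wy":0,"wz":-1,"fingers":1},{"tx":0,"ty":0,"tz":0,"wx":0,"wy":0,"wz":-1,"fingers":1},{"tx":0,"ty":0,"tz":0,"wx":0,"wy":0,"wz":-1,"fingers":1},{"tx":0,"ty":0,"tz":0,"wx":0,"wy":0,"wz":-1,"fingers":1},{"tx":0,"ty":0,"tz":0,"wx":0,"wy":0,"wz":-1,"fingers":1}]' >/dev/null
python3 -m crank '[{"tx":0,"ty":0,"tz":0,"wx":0,"wy":0,"wz":-1,"fingers":1},{"tx":0,"ty":0,"tz":0,"wx":0,"wy":0,"wz":-1,"fingers":1},{"tx":0,"ty":0,"tz":0,"wx":0,"wy":0,"wz":-1,"fingers":1},{"tx":0,"ty":0,"tz":0,"wx":0,"wy":0,"wz":-1,"fingers":1},{"tx":0,"ty":0,"tz":0,"wx":0,"wy":0,"wz":-1,"fingers":1}]' >/dev/null
python3 -m crank '[{"tx":0,"ty":0,"tz":0,"wx":0,"wy":0,"wz":-1,"fingers":1},{"tx":0,"ty":0,"tz":0,"wx":0,"wy":0,"wz":-1,"fingers":1},{"tx":0,"ty":0,"tz":0,"wx":0,"wy":0,"wz":-1,"fingers":1},{"tx":0,"ty":0,"tz":0,"wx":0,"wy":0,"wz":-1,"fingers":1},{"tx":0,"ty":0,"tz":0,"wx":0,"wy":0,"wz":-1,"fingers":1}]' >/dev/null
python3 -m crank '[{"tx":0,"ty":0,"tz":0,"wx":0,"wy":0,"wz":-1,"fingers":1},{"tx":0,"ty":0,"tz":0,"wx":0,"wy":0,"wz":-1,"fingers":1},{"tx":0,"ty":0,"tz":0,"wx":0,"wy":0,"wz":-0.5,"fingers":1}]'
cat >> h.py <<'E'
def delta(p,yaw=None,down=True,rot=None):
    "shift and turn to target pose in tool axes and row units"
    s=robot.state();A=R.from_rotvec(s["eef_rot"]);q=s["q"]
    print("pos",np.round(s["tcp_pos"],4),"x-axis yaw",np.degrees(np.arctan2(*A.as_matrix()[[1,0],0])).round(2),"q",np.round(q,2),"t",round(s["t"],2))
    print("shift units",(A.inv().apply(np.array(p)-s["tcp_pos"])/.03).round(2))
    if rot is None:
        x=np.array([np.cos(yaw),np.sin(yaw),0]);z=np.array([0,0,-1.]);rot=np.stack([x,np.cross(z,x),z],1)
    print("turn units",((A.inv()*R.from_matrix(rot)).as_rotvec()/.08).round(2))
E
python3 -c "
from h import *
delta([.4335,.342,.197],np.pi-.0932)"
```

```text
t: 2.95
tcp_pos: [0.2711, -0.563, 0.1964]
eef_rot: [-0.138, -3.138, -0.001]
ft_force: [0.4, 0.2, -0.6]
opening: 1.0
gripper_force: 0.0
pos [ 0.2711 -0.563   0.1964] x-axis yaw 174.96 q [-1.22  0.49  1.35  0.    1.3  -2.7 ] t 2.95
shift units [-2.740e+00  3.053e+01 -1.000e-02]
turn units [ 0.   -0.    0.06]
```

```bash
python3 -m crank '[{"tx":-0.1,"ty":1,"tz":0,"wx":0,"wy":0,"wz":0,"fingers":1},{"tx":-0.1,"ty":1,"tz":0,"wx":0,"wy":0,"wz":0,"fingers":1},{"tx":-0.1,"ty":1,"tz":0,"wx":0,"wy":0,"wz":0,"fingers":1},{"tx":-0.1,"ty":1,"tz":0,"wx":0,"wy":0,"wz":0,"fingers":1},{"tx":-0.1,"ty":1,"tz":0,"wx":0,"wy":0,"wz":0,"fingers":1}]' >/dev/null
python3 -m crank '[{"tx":-0.1,"ty":1,"tz":0,"wx":0,"wy":0,"wz":0,"fingers":1},{"tx":-0.1,"ty":1,"tz":0,"wx":0,"wy":0,"wz":0,"fingers":1},{"tx":-0.1,"ty":1,"tz":0,"wx":0,"wy":0,"wz":0,"fingers":1},{"tx":-0.1,"ty":1,"tz":0,"wx":0,"wy":0,"wz":0,"fingers":1},{"tx":-0.1,"ty":1,"tz":0,"wx":0,"wy":0,"wz":0,"fingers":1}]'|grep -E "tcp|force"
python3 -m crank '[{"tx":-0.1,"ty":1,"tz":0,"wx":0,"wy":0,"wz":0,"fingers":1},{"tx":-0.1,"ty":1,"tz":0,"wx":0,"wy":0,"wz":0,"fingers":1},{"tx":-0.1,"ty":1,"tz":0,"wx":0,"wy":0,"wz":0,"fingers":1},{"tx":-0.1,"ty":1,"tz":0,"wx":0,"wy":0,"wz":0,"fingers":1},{"tx":-0.1,"ty":1,"tz":0,"wx":0,"wy":0,"wz":0,"fingers":1}]'|grep -E "tcp|force"
python3 -m crank '[{"tx":-0.1,"ty":1,"tz":0,"wx":0,"wy":0,"wz":0,"fingers":1},{"tx":-0.1,"ty":1,"tz":0,"wx":0,"wy":0,"wz":0,"fingers":1},{"tx":-0.1,"ty":1,"tz":0,"wx":0,"wy":0,"wz":0,"fingers":1},{"tx":-0.1,"ty":1,"tz":0,"wx":0,"wy":0,"wz":0,"fingers":1},{"tx":-0.1,"ty":1,"tz":0,"wx":0,"wy":0,"wz":0,"fingers":1}]'|grep -E "tcp|force"
python3 -m crank '[{"tx":-0.1,"ty":1,"tz":0,"wx":0,"wy":0,"wz":0,"fingers":1},{"tx":-0.1,"ty":1,"tz":0,"wx":0,"wy":0,"wz":0,"fingers":1},{"tx":-0.1,"ty":1,"tz":0,"wx":0,"wy":0,"wz":0,"fingers":1},{"tx":-0.1,"ty":1,"tz":0,"wx":0,"wy":0,"wz":0,"fingers":1},{"tx":-0.1,"ty":1,"tz":0,"wx":0,"wy":0,"wz":0,"fingers":1}]'|grep -E "tcp|force"
python3 -m crank '[{"tx":-0.1,"ty":1,"tz":0,"wx":0,"wy":0,"wz":0,"fingers":1},{"tx":-0.1,"ty":1,"tz":0,"wx":0,"wy":0,"wz":0,"fingers":1},{"tx":-0.1,"ty":1,"tz":0,"wx":0,"wy":0,"wz":0,"fingers":1},{"tx":-0.1,"ty":1,"tz":0,"wx":0,"wy":0,"wz":0,"fingers":1},{"tx":-0.1,"ty":1,"tz":0,"wx":0,"wy":0,"wz":0,"fingers":1}]'|grep -E "tcp|force"
python3 -c "
from h import *
delta([.4335,.342,.028],np.pi-.0932)"
```

```text
tcp_pos: [0.3288, -0.2657, 0.1966]
ft_force: [0.3, -1.0, -0.4]
gripper_force: 0.0
tcp_pos: [0.3576, -0.1178, 0.1967]
ft_force: [0.9, -0.9, 0.1]
gripper_force: 0.0
tcp_pos: [0.3865, 0.0303, 0.1967]
ft_force: [0.4, -0.4, -1.2]
gripper_force: 0.0
tcp_pos: [0.4153, 0.1784, 0.1966]
ft_force: [0.6, -1.0, 0.8]
gripper_force: 0.0
tcp_pos: [0.4441, 0.3263, 0.1965]
ft_force: [0.6, -0.0, 0.6]
gripper_force: 0.0
pos [0.4441 0.3263 0.1965] x-axis yaw 174.7 q [ 0.53  0.39  1.53 -0.    1.22 -0.95] t 5.45
shift units [0.4  0.49 5.62]
turn units [-0.   -0.    0.01]
```

```bash
python3 -m crank '[{"tx":0.4,"ty":0.5,"tz":0,"wx":0,"wy":0,"wz":0,"fingers":1},{"tx":0,"ty":0,"tz":1,"wx":0,"wy":0,"wz":0,"fingers":1},{"tx":0,"ty":0,"tz":1,"wx":0,"wy":0,"wz":0,"fingers":1},{"tx":0,"ty":0,"tz":1,"wx":0,"wy":0,"wz":0,"fingers":1},{"tx":0,"ty":0,"tz":0.5,"wx":0,"wy":0,"wz":0,"fingers":1}]' |grep -E "tcp|force"
python3 -c "
from h import *
delta([.4335,.342,.028],np.pi-.0932)
crop('top',70,180,250,315,4,'pics/c3.png')"
```

```text
tcp_pos: [0.4321, 0.34, 0.0885]
ft_force: [-0.3, -0.5, -0.3]
gripper_force: 0.0
pos [0.4321 0.34   0.0885] x-axis yaw 174.7 q [ 0.56  0.52  1.65 -0.    0.97 -0.92] t 5.87
shift units [-0.05  0.07  2.02]
turn units [-0.03 -0.03  0.01]
```

View pics/c3.png

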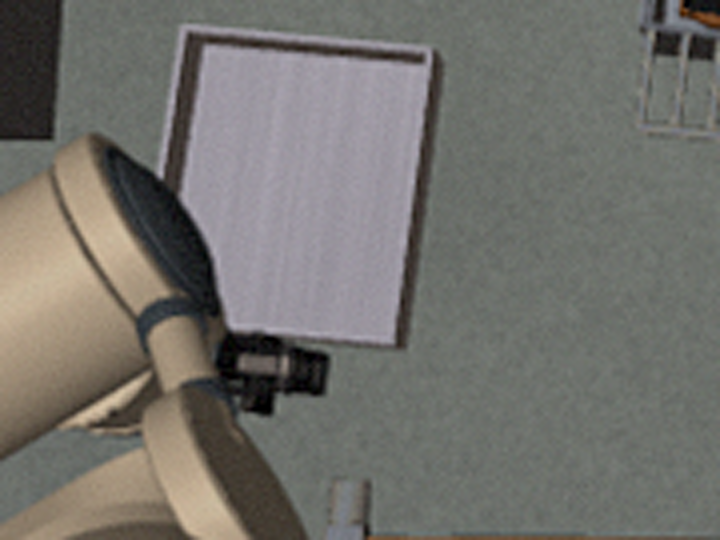

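The crop shows the tray's front edge at y≈345 with the gripper over the fin around (265,370), with the fin between the fingers. Descend and grip.

```bash
python3 -m crank '[{"tx":0,"ty":0,"tz":1,"wx":0,"wy":0,"wz":0,"fingers":1},{"tx":0,"ty":0,"tz":0.9,"wx":0,"wy":0,"wz":0,"fingers":1},{"tx":0,"ty":0,"tz":0,"wx":0,"wy":0,"wz":0,"fingers":0},{"tx":0,"ty":0,"tz":0,"wx":0,"wy":0,"wz":0,"fingers":0},{"tx":0,"ty":0,"tz":0,"wx":0,"wy":0,"wz":0,"fingers":0}]' |grep -E "tcp|force|open"
python3 -m crank '[{"tx":0,"ty":0,"tz":0,"wx":0,"wy":0,"wz":0,"fingers":0},{"tx":0,"ty":0,"tz":0,"wx":0,"wy":0,"wz":0,"fingers":0},{"tx":0,"ty":0,"tz":0,"wx":0,"wy":0,"wz":0,"fingers":0},{"tx":0,"ty":0,"tz":0,"wx":0,"wy":0,"wz":0,"fingers":0},{"tx":0,"ty":0,"tz":0,"wx":0,"wy":0,"wz":0,"fingers":0}]' |grep -E "tcp|force|open"
python3 -c "
from h import *
delta([.4822-.06,.0278,.03],np.pi-.1065)"
```

```text
tcp_pos: [0.4343, 0.3412, 0.0361]
ft_force: [-0.1, -0.4, 0.7]
opening: 0.604
gripper_force: 0.0
tcp_pos: [0.4338, 0.3408, 0.035]
ft_force: [0.4, -0.1, 0.4]
opening: -0.002
gripper_force: 0.0
pos [0.4338 0.3408 0.035 ] x-axis yaw 174.68 q [ 0.56  0.6   1.69  0.    0.85 -0.92] t 6.75
shift units [ -0.58 -10.43   0.16]
turn units [0.   0.01 0.17]
```

```bash
python3 -c "
from h import *
crop('scene',330,270,490,390,5,'pics/c4.png')
print(proj('scene',robot.state()['tcp_pos']),proj('top',robot.state()['tcp_pos']))"
```

```text
[412.89141471 330.8236595 ] [137.31313676 274.84750232]
```

View pics/c4.png

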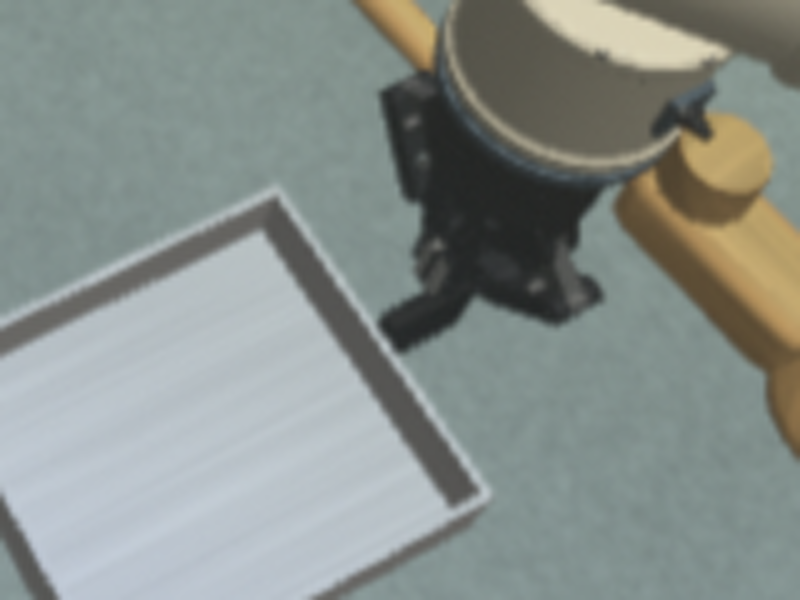

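Run:
```python
from m import *
y=np.array([.56289,.3301,-.0932])
def W(a,b,z): return [y[0]+np.cos(y[2])*a-np.sin(y[2])*b,y[1]+np.sin(y[2])*a+np.cos(y[2])*b,z]
f=lambda p:((proj('scene',p)-[330,270])*5).round()
for a in(-.1,-.13,-.152):
  print(a,f(W(a,0,.059)),f(W(a,0,.009)))
print("corners",f(W(-.1,.085,.045)),f(W(-.1,-.085,.045)))
s=robot.state();M=R.from_rotvec(s["eef_rot"]).as_matrix()
for d in(0,.019,.05,.073):print("tcp back",d,f(s["tcp_pos"]-M[:,2]*d))
print(s["opening"],s["gripper_force"],s["tcp_pos"])
c=lambda u,v:np.array([330+u/5,270+v/5])
print(plane('scene',c(280,188),.045),plane('scene',c(490,492),.045),W(-.1,-.085,.045),W(-.1,.085,.045))
crop('top',105,240,185,300,8,'pics/c5.png')
```

```text
-0.1 [378. 312.] [354. 353.]
-0.13 [429. 286.] [404. 327.]
-0.152 [467. 267.] [440. 308.]
corners [484. 487.] [268. 177.]
tcp back 0 [414. 304.]
tcp back 0.019 [424. 288.]
tcp back 0.05 [440. 261.]
tcp back 0.073 [453. 240.]
0.0017336371686563373 0.0 [0.43373868 0.34078828 0.0348659 ]
[0.45428921 0.26251575 0.045     ] [0.47076813 0.42714359 0.045     ] [np.float64(0.4554134614650578), np.float64(0.2547754112885634), 0.045] [np.float64(0.4712345339605871), np.float64(0.4240376151767652), 0.045]
```

View pics/c5.png

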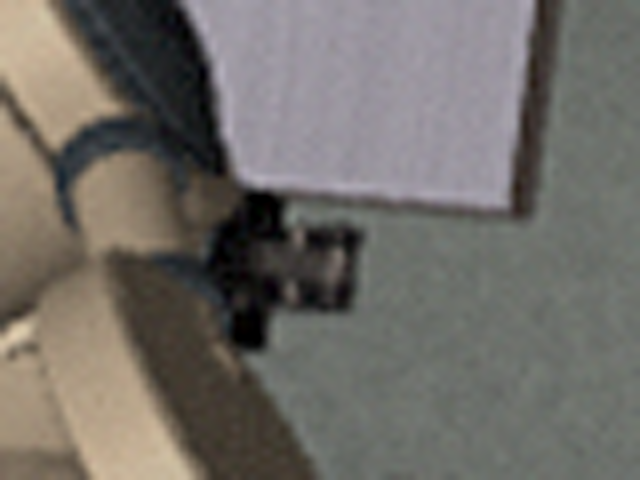

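Tray edges haven't moved (front right corner still at crop 527,215) and the fin (262,195)→(248,345) lies under the gripper. But the opening reads shut, so I'll test with a small sideways move and a numeric image comparison.

```bash
python3 -c "
from h import *
cv2.imwrite('a.png',robot.camera('top'))"
python3 -m crank '[{"tx":0,"ty":-0.25,"tz":0,"wx":0,"wy":0,"wz":0,"fingers":0},{"tx":0,"ty":-0.25,"tz":0,"wx":0,"wy":0,"wz":0,"fingers":0},{"tx":0,"ty":-0.25,"tz":0,"wx":0,"wy":0,"wz":0,"fingers":0}]' |grep -E "tcp|force|open"
python3 -c "
from h import *
a=cv2.imread('a.png').astype(float).mean(2);b=robot.camera('top').astype(float).mean(2)
s=np.s_[190:265,150:200];print(cv2.phaseCorrelate(a[s].copy(),b[s].copy()), abs(a[s]-b[s]).mean())
print(robot.state()['joint_efforts'])"
```

```text
tcp_pos: [0.4312, 0.3174, 0.0345]
ft_force: [-0.1, 0.2, 0.2]
opening: -0.002
gripper_force: 0.0
((0.022373174423883313, 0.4446570092660096), 0.9548018645940876) 2.4082666666666666
[  5.70378497 -79.42150354 -27.0553565    0.57804376  -0.50747065
   0.47505688]
```

```bash
python3 -c "
from h import *
def g(im,s): 
    im=(255*(im/255.)**.5).astype('uint8')[:,:,::-1]; return cv2.resize(im,None,fx=s,fy=s,interpolation=cv2.INTER_CUBIC)
s=g(robot.camera('scene')[270:360,370:470],6); t=g(robot.camera('top')[230:300,110:180],6)
out=np.zeros((540,600+0,3),'uint8');
can=np.zeros((540,800,3),'uint8'); s2=cv2.resize(s,(500,450)); t2=cv2.resize(t,(300,300)); can[:450,:500]=s2; can[:300,500:]=t2
cv2.imwrite('pics/c6.png',can)
p=robot.state()['tcp_pos'];print((proj('scene',p)-[370,270])*5,(proj('top',p)-[110,230])*300/70)"
```

```text
[185.13743259 263.16680645] [155.25188682 195.8151445 ]
```

View pics/c6.png

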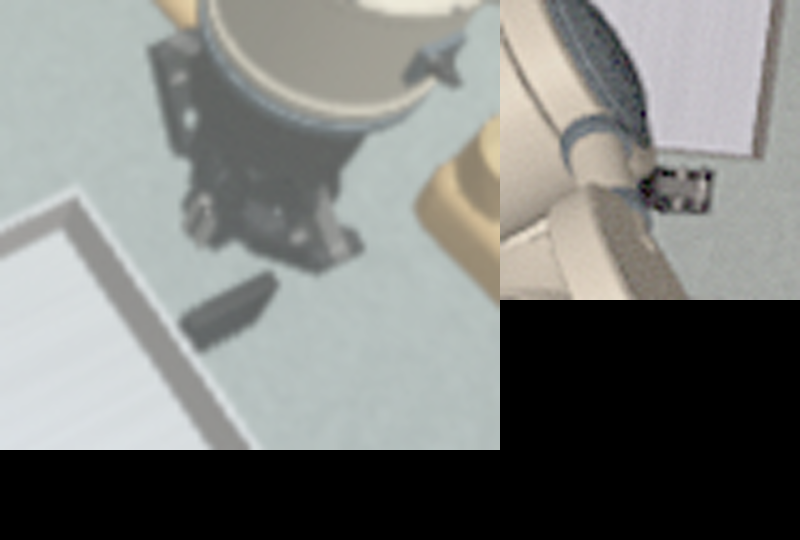

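```bash
python3 - <<'E'
from h import *
a=np.array([.2711,-.5628,.196])
for d in(0,.05,.073,.13,.2):print(d,proj('scene',a+[0,0,d])/.7, proj('scene',robot.state()["tcp_pos"]+[0,0,d]))
s=robot.state();print(s["q"],s["opening"])
im=robot.camera('top');print(im.shape)
E
ls -la pics; python3 -c "import cv2;im=cv2.imread('pics/scene0.png')[0:140,330:470];cv2.imwrite('x.png',im)"
```

```text
0 [397.33817125 103.94008134] [407.02748652 322.63336129]
0.05 [397.06213774  84.88345822] [411.91152141 313.79752369]
0.073 [396.92983937  75.74992898] [414.29187331 309.49116565]
0.13 [396.58639712  52.03958436] [420.59446622 298.08897695]
0.2 [396.13144573  20.63094484] [429.22835043 282.46918708]
[ 5.22916562e-01  5.88944468e-01  1.73161402e+00 -2.92618961e-05
  8.21481919e-01 -9.54053796e-01] 0.0018988651477161945
(420, 560, 3)
total 3416
drwxr-xr-x 2 agent agent   4096 Dec  1 22:29 .
drwxr-xr-x 3 agent agent   4096 Dec  1 22:29 ..
-rw-r--r-- 1 agent agent 496676 Dec  1 22:25 c1.png
-rw-r--r-- 1 agent agent 310287 Dec  1 22:25 c2.png
-rw-r--r-- 1 agent agent 438255 Dec  1 22:27 c3.png
-rw-r--r-- 1 agent agent 365942 Dec  1 22:27 c4.png
-rw-r--r-- 1 agent agent 287302 Dec  1 22:28 c5.png
-rw-r--r-- 1 agent agent 284167 Dec  1 22:29 c6.png
-rw-r--r-- 1 agent agent 551755 Dec  1 22:24 scene0.png
-rw-r--r-- 1 agent agent 738994 Dec  1 22:24 top0.png
```

The c6 crop shows the fin intact at (185–280, 270–350). The gripper's lower end is at (200–350, 240–270), and nothing black is at the projected TCP (185,263). So the fingers seem higher or shorter than the reported TCP. I'll probe the table gently with shut fingers to find the real tip height.

```bash
python3 -m crank '[{"tx":0,"ty":0,"tz":0.15,"wx":0,"wy":0,"wz":0,"fingers":0},{"tx":0,"ty":0,"tz":0.15,"wx":0,"wy":0,"wz":0,"fingers":0},{"tx":0,"ty":0,"tz":0.15,"wx":0,"wy":0,"wz":0,"fingers":0},{"tx":0,"ty":0,"tz":0.15,"wx":0,"wy":0,"wz":0,"fingers":0}]' |grep -E "tcp|force|open"
python3 -m crank '[{"tx":0,"ty":0,"tz":0.1,"wx":0,"wy":0,"wz":0,"fingers":0},{"tx":0,"ty":0,"tz":0.1,"wx":0,"wy":0,"wz":0,"fingers":0},{"tx":0,"ty":0,"tz":0.0,"wx":0,"wy":0,"wz":0,"fingers":0}]' |grep -E "tcp|force|open"
python3 - <<'E'
from h import *
# gripper silhouette: dark pixels in scene around TCP, with gamma; print coarse ascii
im=robot.camera('scene')[290:350:2,390:460:2].astype(int).max(2)
print(proj('scene',robot.state()['tcp_pos']))
for r in im: print(''.join('#' if v<50 else '+' if v<90 else '.' for v in r))
E
```

```text
tcp_pos: [0.4314, 0.3184, 0.0159]
ft_force: [-0.3, -0.6, -0.7]
opening: -0.002
gripper_force: 0.0
tcp_pos: [0.4312, 0.3182, 0.0099]
ft_force: [-0.4, -0.7, -0.9]
opening: -0.002
gripper_force: 0.0
[405.01054257 326.93751019]
.....#++###++................++#++.
.....#++####.+...............++.++.
.....+#+#####++..............+...+.
.....+#+######+++..................
......#+.######+++.................
......#+.########+.++.......+......
......+++##########++++++++........
......+##################..........
.......+################+..........
........+##############+...........
........+##+###########.........+..
........+##############.........+..
........+++##########++............
........+++##########+.............
........+++###+++###++.............
+.......+++###++++#+++.............
++......+++#+#####+++++++..........
++........+..+####++#+.++..........
.++...........+#####++.++..........
.+++.........+###++##++............
..+++......+#####..................
...++....+++####+..................
...+++..++#####+...................
....+++..####+.....................
.....++..+#+.......................
......++...........................
......+++..........................
.......++..........................
........++.........................
........+++........................
```

Run:
```python
from h import *
x=np.array([0.68108,.00649,-.1065]);c,s=np.cos(x[2]),np.sin(x[2])
W=lambda a,b,z:[x[0]+c*a-s*b,x[1]+s*a+c*b,z]
f=lambda p:((proj('scene',p)-[190,180])*5).round()
for n,p in dict(rr=(.074,-.064,.26),rl=(.074,.064,.26),fr=(-.074,-.064,.26),fl=(-.074,.064,.26),rodr=(-.131,-.063,.257),rodl=(-.131,.063,.257)).items():print(n,f(W(*p)))
for z in(.05,.1,.15):
  print(z,plane('top',(159.5,274),z),"scene tip as at z",plane('scene',(426,328),z), "flange", )
st=robot.state();A=R.from_rotvec(st["eef_rot"]);print(A.as_matrix().round(3),st["tcp_pos"])
for d in(0,.05,.1,.15,.2):print(d,proj('scene',st["tcp_pos"]+np.array([0,0,d])),proj('top',st["tcp_pos"]+np.array([0,0,d])))
```

```text
rr [105. 173.]
rl [204. 387.]
fr [400.  69.]
fl [518. 265.]
rodr [508.  36.]
rodl [631. 223.]
0.05 [0.43452411 0.27954889 0.05      ] scene tip as at z [0.40957833 0.35467894 0.05      ] flange
0.1 [0.43087874 0.26845039 0.1       ] scene tip as at z [0.43602625 0.36356596 0.1       ] flange
0.15 [0.42723337 0.25735189 0.15      ] scene tip as at z [0.46247416 0.37245297 0.15      ] flange
[[-0.996  0.093 -0.001]
 [ 0.093  0.996 -0.   ]
 [ 0.001 -0.    -1.   ]] [0.43135104 0.31824673 0.01021672]
0 [405.01054257 326.93751019] [148.17378235 276.35072929]
0.05 [409.72375639 318.43643344] [143.48828987 275.03714387]
0.1 [414.82216088 309.24060026] [138.44786869 273.62405362]
0.15 [420.35498778 299.26121297] [133.01060212 272.09970711]
0.2 [426.38023194 288.393668  ] [127.12770259 270.45042668]
```

```bash
python3 -m crank '[{"tx":0,"ty":0,"tz":0.1,"wx":0,"wy":0,"wz":0,"fingers":0},{"tx":0,"ty":0,"tz":0.1,"wx":0,"wy":0,"wz":0,"fingers":0}]' |grep -E "tcp|ft_force"
python3 -m crank '[{"tx":0,"ty":0,"tz":0.1,"wx":0,"wy":0,"wz":0,"fingers":0},{"tx":0,"ty":0,"tz":0.0,"wx":0,"wy":0,"wz":0,"fingers":0}]' |grep -E "tcp|ft_force"
```

```text
tcp_pos: [0.4318, 0.3185, 0.0046]
ft_force: [0.0, -0.2, -0.8]
tcp_pos: [0.4313, 0.3182, 0.001]
ft_force: [-1.2, -0.0, 0.9]
```

```bash
python3 -m crank '[{"tx":0,"ty":0,"tz":0.1,"wx":0,"wy":0,"wz":0,"fingers":0},{"tx":0,"ty":0,"tz":0.0,"wx":0,"wy":0,"wz":0,"fingers":0}]' |grep -E "tcp|ft_force"
python3 -m crank '[{"tx":0,"ty":0,"tz":0.1,"wx":0,"wy":0,"wz":0,"fingers":0},{"tx":0,"ty":0,"tz":0.0,"wx":0,"wy":0,"wz":0,"fingers":0}]' |grep -E "tcp|ft_force"
```

```text
tcp_pos: [0.4314, 0.3183, -0.0018]
ft_force: [0.2, -1.5, 0.3]
tcp_pos: [0.4314, 0.3182, -0.0048]
ft_force: [0.4, 0.8, -0.5]
```

```bash
python3 -m crank '[{"tx":0,"ty":0,"tz":0.1,"wx":0,"wy":0,"wz":0,"fingers":0},{"tx":0,"ty":0,"tz":0.1,"wx":0,"wy":0,"wz":0,"fingers":0},{"tx":0,"ty":0,"tz":0.0,"wx":0,"wy":0,"wz":0,"fingers":0}]' |grep -E "tcp|ft_force"
python3 -m crank '[{"tx":0,"ty":0,"tz":0.1,"wx":0,"wy":0,"wz":0,"fingers":0},{"tx":0,"ty":0,"tz":0.0,"wx":0,"wy":0,"wz":0,"fingers":0}]' |grep -E "tcp|ft_force"
```

```text
tcp_pos: [0.4313, 0.3182, -0.011]
ft_force: [0.5, -0.5, -0.4]
tcp_pos: [0.4314, 0.3182, -0.0139]
ft_force: [-0.3, -0.6, -0.5]
```

```bash
python3 -m crank '[{"tx":0,"ty":0,"tz":0.1,"wx":0,"wy":0,"wz":0,"fingers":0},{"tx":0,"ty":0,"tz":0.0,"wx":0,"wy":0,"wz":0,"fingers":0}]' |grep -E "tcp|ft_force"
python3 -m crank '[{"tx":0,"ty":0,"tz":0.1,"wx":0,"wy":0,"wz":0,"fingers":0},{"tx":0,"ty":0,"tz":0.0,"wx":0,"wy":0,"wz":0,"fingers":0}]' |grep -E "tcp|ft_force"
python3 - <<'E'
from h import *
im=robot.camera('scene')[290:350:1,390:445:1].astype(float).max(2)
im=(255*(im/255)**.5)
print(proj('scene',robot.state()['tcp_pos'])-[390,290],proj('scene',[.4314,.3182,0])-[390,290],proj('scene',[.4314,.3182,.03])-[390,290])
for i,r in enumerate(im): print('%2d '%i+''.join('#' if v<70 else 'x' if v<100 else '+' if v<125 else '.' for v in r))
E
```

```text
tcp_pos: [0.4314, 0.3182, -0.0168]
ft_force: [0.0, -0.9, 0.1]
tcp_pos: [0.4315, 0.3185, -0.0193]
ft_force: [-2.5, -2.0, 14.3]
[12.35069888 41.79465133] [14.06364357 38.5906904 ] [16.80421982 33.64633963]
 0 .......................................................
 1 ........+..............................................
 2 ......+++++...++.......................................
 3 ......++++++++++.......................................
 4 ......+++++++++++......................................
 5 .......++++++++++......................................
 6 .......+++..++++++.....................................
 7 .......+++...++++++...................................+
 8 .......+++..++++++++..................................+
 9 .......+++++++++++++.................................++
10 ........+++++++++++++..................................
11 ........++++++++++++++.................................
12 ........+++++++++++++++................................
13 ........++++..+++++++++++..............................
14 .........+++..++++++++++++.............................
15 ........
[... 1943 characters left out ...]
...............++++................................
49 ....................+..................................
50 .......................................................
51 .......................................................
52 .......................................................
53 .......................................................
54 .......................................................
55 .......................................................
56 .......................................................
57 .......................................................
58 .......................................................
59 .......................................................
```

Shut fingertips touched the table at reported z −0.018, so the true tip is about 18 mm higher than reported. At the first attempt the fingers closed just above the fin. I'll redo the grip 30 mm lower.

```bash
python3 -m crank '[{"tx":0,"ty":0,"tz":-1,"wx":0,"wy":0,"wz":0,"fingers":0},{"tx":0,"ty":0,"tz":-1,"wx":0,"wy":0,"wz":0,"fingers":1},{"tx":0,"ty":0,"tz":-1,"wx":0,"wy":0,"wz":0,"fingers":1},{"tx":0,"ty":0.9,"tz":-0.7,"wx":0,"wy":0,"wz":0,"fingers":1},{"tx":0,"ty":0,"tz":0,"wx":0,"wy":0,"wz":0,"fingers":1}]' |grep -E "tcp|force|open"
python3 -m crank '[{"tx":0,"ty":0,"tz":0,"wx":0,"wy":0,"wz":0,"fingers":1},{"tx":0,"ty":0,"tz":0,"wx":0,"wy":0,"wz":0,"fingers":1},{"tx":0,"ty":0,"tz":1,"wx":0,"wy":0,"wz":0,"fingers":1},{"tx":0,"ty":0,"tz":1,"wx":0,"wy":0,"wz":0,"fingers":1},{"tx":0,"ty":0,"tz":1,"wx":0,"wy":0,"wz":0,"fingers":1}]' |grep -E "tcp|force|open"
python3 -m crank '[{"tx":0,"ty":0,"tz":0,"wx":0,"wy":0,"wz":0,"fingers":0},{"tx":0,"ty":0,"tz":0,"wx":0,"wy":0,"wz":0,"fingers":0},{"tx":0,"ty":0,"tz":0,"wx":0,"wy":0,"wz":0,"fingers":0},{"tx":0,"ty":0,"tz":0,"wx":0,"wy":0,"wz":0,"fingers":0},{"tx":0,"ty":0,"tz":0,"wx":0,"wy":0,"wz":0,"fingers":0}]' |grep -E "tcp|force|open"
python3 -m crank '[{"tx":0,"ty":0,"tz":0,"wx":0,"wy":0,"wz":0,"fingers":0},{"tx":0,"ty":0,"tz":0,"wx":0,"wy":0,"wz":0,"fingers":0}]' |grep -E "tcp|force|open"
```

```text
tcp_pos: [0.4369, 0.3493, 0.096]
ft_force: [-0.1, 1.8, 1.1]
opening: 0.562
gripper_force: 0.0
tcp_pos: [0.4334, 0.3442, -0.0003]
ft_force: [-0.3, -0.5, -1.6]
opening: 1.001
gripper_force: 0.0
tcp_pos: [0.4348, 0.3456, 0.003]
ft_force: [0.3, 0.7, -0.1]
opening: 0.299
gripper_force: 0.0
tcp_pos: [0.4346, 0.3455, 0.0028]
ft_force: [-1.8, -2.4, 13.4]
opening: 0.101
gripper_force: 58.9
```

```bash
python3 -m crank '[{"tx":-0.03,"ty":-0.3,"tz":0,"wx":0,"wy":0,"wz":0,"fingers":0},{"tx":-0.06,"ty":-0.6,"tz":0,"wx":0,"wy":0,"wz":0,"fingers":0},{"tx":-0.06,"ty":-0.6,"tz":0,"wx":0,"wy":0,"wz":0,"fingers":0},{"tx":-0.06,"ty":-0.6,"tz":0,"wx":0,"wy":0,"wz":0,"fingers":0},{"tx":-0.06,"ty":-0.6,"tz":0,"wx":0,"wy":0,"wz":0,"fingers":0}]' |grep -E "tcp|force|open"
python3 -m crank '[{"tx":-0.06,"ty":-0.6,"tz":0,"wx":0,"wy":0,"wz":0,"fingers":0},{"tx":-0.06,"ty":-0.6,"tz":0,"wx":0,"wy":0,"wz":0,"fingers":0},{"tx":-0.06,"ty":-0.6,"tz":0,"wx":0,"wy":0,"wz":0,"fingers":0},{"tx":-0.06,"ty":-0.6,"tz":0,"wx":0,"wy":0,"wz":0,"fingers":0},{"tx":-0.06,"ty":-0.6,"tz":0,"wx":0,"wy":0,"wz":0,"fingers":0}]' |grep -E "tcp|force|open"
python3 -m crank '[{"tx":-0.06,"ty":-0.6,"tz":0,"wx":0,"wy":0,"wz":0,"fingers":0},{"tx":-0.06,"ty":-0.6,"tz":0,"wx":0,"wy":0,"wz":0,"fingers":0},{"tx":-0.06,"ty":-0.6,"tz":0,"wx":0,"wy":0,"wz":0,"fingers":0},{"tx":-0.03,"ty":-0.3,"tz":0,"wx":0,"wy":0,"wz":0.17,"fingers":0},{"tx":0,"ty":0,"tz":0,"wx":0,"wy":0,"wz":0,"fingers":0}]' |grep -E "tcp|force|open"
python3 -c "
from h import *
delta([.4833,.031,.003],np.pi-.1065)"
```

```text
tcp_pos: [0.436, 0.2643, 0.0028]
ft_force: [-0.2, 7.2, 8.7]
opening: 0.104
gripper_force: 60.1
tcp_pos: [0.4368, 0.1735, 0.0028]
ft_force: [0.1, 9.8, 12.5]
opening: 0.1
gripper_force: 60.5
tcp_pos: [0.437, 0.1087, 0.0027]
ft_force: [1.3, -8.9, 13.5]
opening: 0.103
gripper_force: 60.7
pos [0.437  0.1087 0.0027] x-axis yaw 173.8 q [ 0.11  0.58  1.96 -0.    0.6  -1.35] t 12.12
shift units [-1.81 -2.41 -0.01]
turn units [ 0.01  0.04 -0.02]
```

```bash
python3 -m crank '[{"tx":-0.36,"ty":-0.48,"tz":0,"wx":0,"wy":0,"wz":0,"fingers":0},{"tx":-0.36,"ty":-0.48,"tz":0,"wx":0,"wy":0,"wz":0,"fingers":0},{"tx":-0.36,"ty":-0.48,"tz":0,"wx":0,"wy":0,"wz":0,"fingers":0},{"tx":-0.36,"ty":-0.48,"tz":0,"wx":0,"wy":0,"wz":0,"fingers":0},{"tx":-0.36,"ty":-0.48,"tz":0,"wx":0,"wy":0,"wz":0,"fingers":0}]' |grep -E "tcp|force|open"
python3 -m crank '[{"tx":0,"ty":0,"tz":0,"wx":0,"wy":0,"wz":0,"fingers":0}]' |grep -E "tcp|force|open"
python3 -c "
from h import *
delta([.4833,.031,.003],np.pi-.1065)
a=cv2.resize(robot.camera('scene')[190:340,220:370],None,fx=4,fy=4,interpolation=cv2.INTER_CUBIC)
cv2.imwrite('pics/c7.png',a[:,:,::-1])"
```

```text
tcp_pos: [0.4812, 0.0328, 0.0028]
ft_force: [-8.8, 13.3, 25.7]
opening: 0.1
gripper_force: 62.9
tcp_pos: [0.4838, 0.0308, 0.0028]
ft_force: [0.7, -7.1, 9.4]
opening: 0.101
gripper_force: 60.1
pos [0.4838 0.0308 0.0028] x-axis yaw 173.85 q [-0.06  0.6   1.88 -0.    0.66 -1.52] t 12.62
shift units [ 0.02  0.   -0.01]
turn units [-0.    0.04 -0.01]
```

View pics/c7.png

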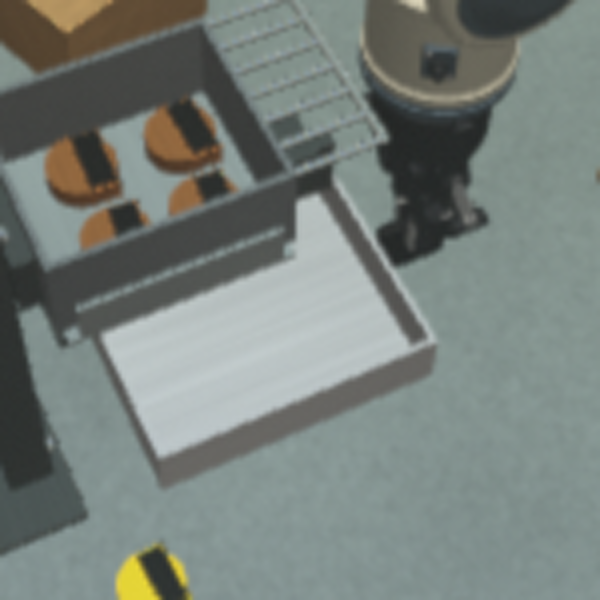

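The tray is under the hopper with the fin in the grip; its left rim corners are at crop (435,343) front and (160,460) rear. Checking these in the hopper frame.

Run:
```python
from h import *
x=np.array([0.68108,.00649,-.1065]);c,s=np.cos(x[2]),np.sin(x[2]);Ri=np.array([[c,s],[-s,c]])
for u,v,z in[(435,343,.045),(160,460,.045),(432,377,0),(163,488,0)]:
    p=plane('scene',(220+(u+.5)/4-.5,190+(v+.5)/4-.5),z)[:2];print((Ri@(p-x[:2])*1000).round(1))
print("expected (-170,85),(30,85)")
p=robot.state()["tcp_pos"][:2];print("tcp hopper",Ri@(p-x[:2]))
# hopper check: scene reading of box front-left top corner, rod left end
for u,v,z in[(297,172,.26),(386,135,.257)]:
    p=plane('scene',(220+(u+.5)/4-.5,190+(v+.5)/4-.5),z)[:2];print((Ri@(p-x[:2])*1000).round(1))
print("expected (-74,64),(-131,63)")
```

```text
[-167.8   88.6]
[29.4 88.2]
[-169.2   89.6]
[28.7 86. ]
expected (-170,85),(30,85)
tcp hopper [-0.19893729  0.00366864]
[-74.8  63.2]
[-132.6   59.7]
expected (-74,64),(-131,63)
```

```bash
python3 -m crank '[{"tx":0,"ty":-0.12,"tz":0,"wx":0,"wy":0,"wz":0,"fingers":0},{"tx":0,"ty":0,"tz":0,"wx":0,"wy":0,"wz":0,"fingers":0},{"tx":0,"ty":0,"tz":0,"wx":0,"wy":0,"wz":0,"fingers":1},{"tx":0,"ty":0,"tz":0,"wx":0,"wy":0,"wz":0,"fingers":1},{"tx":0,"ty":0,"tz":0,"wx":0,"wy":0,"wz":0,"fingers":1}]' |grep -E "tcp|force|open"
python3 -m crank '[{"tx":0,"ty":0,"tz":0,"wx":0,"wy":0,"wz":0,"fingers":1},{"tx":0,"ty":0,"tz":0,"wx":0,"wy":0,"wz":0,"fingers":1},{"tx":0,"ty":0,"tz":-1,"wx":0,"wy":0,"wz":0,"fingers":1},{"tx":0,"ty":0,"tz":-1,"wx":0,"wy":0,"wz":0,"fingers":1},{"tx":0,"ty":0,"tz":-1,"wx":0,"wy":0,"wz":0,"fingers":1}]' |grep -E "tcp|force|open"
python3 -m crank '[{"tx":0.5,"ty":0.5,"tz":-0.5,"wx":0,"wy":-1,"wz":0,"fingers":0},{"tx":0.5,"ty":0.5,"tz":-0.5,"wx":0,"wy":-1,"wz":0,"fingers":0},{"tx":0,"ty":0.5,"tz":0,"wx":0,"wy":-1,"wz":0,"fingers":0},{"tx":0,"ty":0,"tz":0,"wx":0,"wy":-1,"wz":0,"fingers":0},{"tx":0,"ty":0,"tz":0,"wx":0,"wy":-1,"wz":0,"fingers":0}]' |grep -E "tcp|force|open"
python3 - <<'E'
from h import *
x=np.array([0.68108,.00649,-.1065]);c,s=np.cos(x[2]),np.sin(x[2]);hx=np.array([c,s,0]);hy=np.array([-s,c,0])
th=np.radians(40);z=hx*np.sin(th)+np.array([0,0,-np.cos(th)]);M=np.stack([np.cross(hy,z),hy,z],1)
p=np.array([x[0],x[1],0])+hx*-.2+hy*.045+[0,0,.15]+.018*z
delta(p,rot=M)
E
```

```text
tcp_pos: [0.4814, 0.0292, 0.0018]
ft_force: [0.4, -0.4, 0.5]
opening: 0.52
gripper_force: 0.0
tcp_pos: [0.4806, 0.0292, 0.0924]
ft_force: [0.7, -0.2, -0.3]
opening: 1.0
gripper_force: 0.0
tcp_pos: [0.4551, 0.0786, 0.1215]
ft_force: [1.2, -1.6, -0.3]
opening: 0.298
gripper_force: 0.0
pos [0.4551 0.0786 0.1215] x-axis yaw 173.98 q [ 0.11  0.27  2.17 -0.26  0.31 -1.12] t 13.92
shift units [-1.54 -0.09  0.13]
turn units [ 0.04 -3.66  0.01]
```

```bash
python3 -m crank '[{"tx":0,"ty":0,"tz":0,"wx":0,"wy":-0.9,"wz":0,"fingers":0},{"tx":0,"ty":0,"tz":0,"wx":0,"wy":-0.9,"wz":0,"fingers":0},{"tx":0,"ty":0,"tz":0,"wx":0,"wy":-0.9,"wz":0,"fingers":0},{"tx":0,"ty":0,"tz":0,"wx":0,"wy":-0.9,"wz":0,"fingers":0},{"tx":0,"ty":0,"tz":0,"wx":0,"wy":0,"wz":0,"fingers":0}]' |grep -E "tcp|force|open"
cat > w.py <<'E'
from h import *
x=np.array([0.68108,.00649,-.1065]);c,s=np.cos(x[2]),np.sin(x[2]);hx=np.array([c,s,0]);hy=np.array([-s,c,0])
def wd(a,b,zz,deg=40):
    th=np.radians(deg);z=hx*np.sin(th)+np.array([0,0,-np.cos(th)]);M=np.stack([np.cross(hy,z),hy,z],1)
    delta(np.array([x[0],x[1],0])+hx*a+hy*b+[0,0,zz]+.018*z,rot=M)
    st=robot.state();A=R.from_rotvec(st["eef_rot"]).as_matrix();t=st["tcp_pos"]-.018*A[:,2]-[x[0],x[1],0]
    print("tip hopper mm",(np.array([t@hx,t@hy,t[2]])*1000).round(1),"f along hy",round(float(np.dot(st["ft_force"],hy)),1))
E
python3 -c "
from w import *
wd(-.2,.047,.15)"
```

```text
tcp_pos: [0.4582, 0.0634, 0.1254]
ft_force: [-0.3, 0.6, -0.4]
opening: 0.002
gripper_force: 0.0
pos [0.4582 0.0634 0.1254] x-axis yaw 173.79 q [ 0.13  0.28  2.25 -0.96  0.19 -0.41] t 14.33
shift units [-1.31  0.48  0.31]
turn units [-0.48 -2.26  0.02]
tip hopper mm [-236.5   33.6  141. ] f along hy 0.6
```

```bash
python3 -m crank '[{"tx":-0.6,"ty":0.2,"tz":0.3,"wx":0,"wy":0,"wz":0,"fingers":0},{"tx":-0.6,"ty":0.2,"tz":0.3,"wx":0,"wy":0,"wz":0,"fingers":0},{"tx":-0.6,"ty":0.1,"tz":0.3,"wx":-0.2,"wy":-0.5,"wz":0,"fingers":0},{"tx":-0.3,"ty":0,"tz":0,"wx":-0.2,"wy":-0.7,"wz":0,"fingers":0},{"tx":0,"ty":0,"tz":0,"wx":0,"wy":-0.7,"wz":0,"fingers":0}]' |grep -E "tcp|force|open"
python3 -c "
from w import *
wd(-.122,.047,.15)"
```

```text
tcp_pos: [0.5308, 0.0697, 0.1464]
ft_force: [-1.3, -0.2, -0.9]
opening: -0.005
gripper_force: 0.0
pos [0.5308 0.0697 0.1464] x-axis yaw 173.84 q [ 0.12  0.32  2.17 -1.22  0.15 -0.17] t 14.75
shift units [-1.04  0.02  1.16]
turn units [-0.17 -0.98 -0.  ]
tip hopper mm [-166.5   47.1  161.1] f along hy -0.4
```

```bash
python3 -m crank '[{"tx":-0.35,"ty":0,"tz":0.4,"wx":0,"wy":0,"wz":0,"fingers":0},{"tx":-0.35,"ty":0,"tz":0.4,"wx":0,"wy":0,"wz":0,"fingers":0},{"tx":-0.3,"ty":0,"tz":0.3,"wx":0,"wy":0,"wz":0,"fingers":0},{"tx":0,"ty":0,"tz":0,"wx":-0.1,"wy":-0.2,"wz":0,"fingers":0},{"tx":0,"ty":0,"tz":0,"wx":0,"wy":0,"wz":0,"fingers":0}]' |grep -E "tcp|force|open"
python3 -c "
from w import *
wd(-.122,.047,.15)
cv2.imwrite('a.png',robot.camera('scene'))"
```

```text
tcp_pos: [0.574, 0.0645, 0.1391]
ft_force: [-0.9, -1.0, 0.1]
opening: -0.006
gripper_force: 0.0
pos [0.574  0.0645 0.1391] x-axis yaw 173.45 q [ 0.08  0.37  2.1  -1.22  0.13 -0.2 ] t 15.17
shift units [-0.    0.02  0.12]
turn units [-0.07 -0.81 -0.08]
tip hopper mm [-123.3   46.5  153.6] f along hy -1.1
```

```bash
python3 -m crank '[{"tx":0,"ty":-0.2,"tz":0.1,"wx":0,"wy":0,"wz":0,"fingers":0},{"tx":0,"ty":-0.2,"tz":0,"wx":0,"wy":0,"wz":0,"fingers":0},{"tx":0,"ty":-0.2,"tz":0,"wx":0,"wy":0,"wz":0,"fingers":0},{"tx":0,"ty":-0.1,"tz":0,"wx":0,"wy":0,"wz":0,"fingers":0},{"tx":0,"ty":0,"tz":0,"wx":0,"wy":0,"wz":0,"fingers":0}]' |grep -E "ft_force"
python3 -c "
from w import *
wd(-.122,.02,.15)"
python3 -m crank '[{"tx":0,"ty":-0.1,"tz":0,"wx":0,"wy":0,"wz":0,"fingers":0},{"tx":0,"ty":0,"tz":0,"wx":0,"wy":0,"wz":0,"fingers":0}]' |grep -E "ft_force|tcp"
python3 -m crank '[{"tx":0,"ty":-0.1,"tz":0,"wx":0,"wy":0,"wz":0,"fingers":0},{"tx":0,"ty":0,"tz":0,"wx":0,"wy":0,"wz":0,"fingers":0}]' |grep -E "ft_force|tcp"
python3 -c "
from w import *
wd(-.122,.02,.15)"
```

```text
ft_force: [-1.4, -0.1, -0.2]
pos [0.5734 0.0476 0.1393] x-axis yaw 173.9 q [ 0.05  0.37  2.11 -1.22  0.12 -0.22] t 15.63
shift units [ 0.03 -0.31  0.11]
turn units [-0.24 -0.82  0.01]
tip hopper mm [-122.    29.8  153.8] f along hy -0.3
tcp_pos: [0.5732, 0.0458, 0.1395]
ft_force: [0.5, 0.0, -0.2]
tcp_pos: [0.5729, 0.0436, 0.1397]
ft_force: [0.3, -0.1, 0.1]
pos [0.5729 0.0436 0.1397] x-axis yaw 173.9 q [ 0.04  0.37  2.11 -1.22  0.12 -0.23] t 15.97
shift units [ 0.04 -0.18  0.12]
turn units [-0.29 -0.82  0.01]
tip hopper mm [-122.2   25.8  154.2] f along hy -0.1
```

```bash
python3 -m crank '[{"tx":0,"ty":-0.15,"tz":0.05,"wx":0,"wy":0,"wz":0,"fingers":0},{"tx":0,"ty":0,"tz":0,"wx":0,"wy":0,"wz":0,"fingers":0}]' |grep -E "ft_force|tcp"
python3 -m crank '[{"tx":0,"ty":-0.15,"tz":0.05,"wx":0,"wy":0,"wz":0,"fingers":0},{"tx":0,"ty":0,"tz":0,"wx":0,"wy":0,"wz":0,"fingers":0}]' |grep -E "ft_force|tcp"
python3 -c "
from w import *
wd(-.122,.02,.15)"
python3 -m crank '[{"tx":0,"ty":-0.15,"tz":0.05,"wx":0,"wy":0,"wz":0,"fingers":0},{"tx":0,"ty":0,"tz":0,"wx":0,"wy":0,"wz":0,"fingers":0}]' |grep -E "ft_force|tcp"
python3 -c "
from w import *
wd(-.122,.02,.15)"
```

```text
tcp_pos: [0.5735, 0.0401, 0.1391]
ft_force: [-0.4, -0.4, 0.1]
tcp_pos: [0.574, 0.0367, 0.1387]
ft_force: [-1.0, 0.5, 0.5]
pos [0.574  0.0367 0.1387] x-axis yaw 173.88 q [ 0.03  0.37  2.11 -1.22  0.12 -0.24] t 16.3
shift units [0.07 0.05 0.05]
turn units [-0.38 -0.84  0.01]
tip hopper mm [-120.3   19.2  153.2] f along hy 0.4
tcp_pos: [0.5743, 0.0335, 0.1382]
ft_force: [-1.9, 1.9, 2.5]
pos [0.5743 0.0335 0.1382] x-axis yaw 173.89 q [ 0.03  0.37  2.11 -1.22  0.12 -0.24] t 16.47
shift units [0.08 0.15 0.02]
turn units [-0.42 -0.85  0.01]
tip hopper mm [-119.7   16.1  152.7] f along hy 1.7
```

```bash
python3 -m crank '[{"tx":0,"ty":-0.15,"tz":0,"wx":0,"wy":0,"wz":0,"fingers":0},{"tx":0,"ty":0,"tz":0,"wx":0,"wy":0,"wz":0,"fingers":0}]' |grep -E "ft_force|tcp"
python3 -m crank '[{"tx":0,"ty":-0.1,"tz":0,"wx":0,"wy":0,"wz":0,"fingers":0},{"tx":0,"ty":0,"tz":0,"wx":0,"wy":0,"wz":0,"fingers":0}]' |grep -E "ft_force|tcp"
python3 -c "
from w import *
wd(-.122,.02,.15)"
```

```text
tcp_pos: [0.5736, 0.0301, 0.1386]
ft_force: [-2.5, 1.7, 0.0]
tcp_pos: [0.5734, 0.0279, 0.1388]
ft_force: [-0.9, 2.1, -2.0]
pos [0.5734 0.0279 0.1388] x-axis yaw 173.88 q [ 0.02  0.37  2.11 -1.22  0.12 -0.25] t 16.8
shift units [0.08 0.34 0.04]
turn units [-0.49 -0.85  0.01]
tip hopper mm [-120.    10.5  153.4] f along hy 2.0
```

```bash
python3 -m crank '[{"tx":0,"ty":-0.1,"tz":0,"wx":0,"wy":0,"wz":0,"fingers":0},{"tx":0,"ty":0,"tz":0,"wx":0,"wy":0,"wz":0,"fingers":0}]' |grep -E "ft_force|tcp"
python3 -m crank '[{"tx":0,"ty":-0.1,"tz":0,"wx":0,"wy":0,"wz":0,"fingers":0},{"tx":0,"ty":0,"tz":0,"wx":0,"wy":0,"wz":0,"fingers":0}]' |grep -E "ft_force|tcp"
python3 -c "
from w import *
wd(-.122,.02,.15)"
```

```text
tcp_pos: [0.5731, 0.0257, 0.1391]
ft_force: [-0.5, 1.4, -1.7]
tcp_pos: [0.5728, 0.0235, 0.1395]
ft_force: [-0.2, 2.1, -0.9]
pos [0.5728 0.0235 0.1395] x-axis yaw 173.88 q [ 0.01  0.37  2.11 -1.22  0.12 -0.26] t 17.13
shift units [0.09 0.49 0.05]
turn units [-0.55 -0.85  0.02]
tip hopper mm [-120.     6.2  154. ] f along hy 2.0
```

```bash
python3 -m crank '[{"tx":0,"ty":-0.1,"tz":0.02,"wx":0,"wy":0,"wz":0,"fingers":0},{"tx":0,"ty":0,"tz":0,"wx":0,"wy":0,"wz":0,"fingers":0}]' |grep -E "ft_force|tcp"
python3 -m crank '[{"tx":0,"ty":-0.1,"tz":0.02,"wx":0,"wy":0,"wz":0,"fingers":0},{"tx":0,"ty":0,"tz":0,"wx":0,"wy":0,"wz":0,"fingers":0}]' |grep -E "ft_force|tcp"
python3 -c "
from w import *
wd(-.122,.02,.15)"
```

```text
tcp_pos: [0.5729, 0.0213, 0.1394]
ft_force: [-0.3, 2.8, -0.2]
tcp_pos: [0.573, 0.0196, 0.1393]
ft_force: [-1.0, 7.9, -1.1]
pos [0.573  0.0196 0.1393] x-axis yaw 173.9 q [ 0.    0.37  2.11 -1.22  0.12 -0.26] t 17.47
shift units [0.1  0.62 0.02]
turn units [-0.59 -0.85  0.02]
tip hopper mm [-119.5    2.4  153.8] f along hy 7.8
```

Solid at 7.9 N after about 14 mm of push: the pin is on the right (−y), so the wing must turn to the left (+y). I'll back out and come in from the right side. The wrist is close to its limits here, so I'll use the other wrist branch with more lean.

```bash
python3 -m crank '[{"tx":0,"ty":0.4,"tz":0,"wx":0,"wy":0,"wz":0,"fingers":0},{"tx":0.8,"ty":0.1,"tz":-0.6,"wx":0,"wy":0,"wz":0,"fingers":0},{"tx":0.8,"ty":0,"tz":-0.6,"wx":0,"wy":0,"wz":0,"fingers":0},{"tx":0.8,"ty":0,"tz":-0.6,"wx":0,"wy":0,"wz":0,"fingers":0},{"tx":0.5,"ty":0,"tz":-0.8,"wx":0,"wy":1,"wz":0,"fingers":0}]' |grep -E "ft_force|tcp"
python3 -m crank '[{"tx":0,"ty":-0.5,"tz":-0.5,"wx":0,"wy":1,"wz":0,"fingers":0},{"tx":0,"ty":-0.5,"tz":-0.5,"wx":0,"wy":1,"wz":0,"fingers":0},{"tx":0,"ty":-0.5,"tz":0,"wx":0,"wy":1,"wz":0,"fingers":0},{"tx":0,"ty":-0.5,"tz":0,"wx":0,"wy":1,"wz":0,"fingers":0},{"tx":0,"ty":0,"tz":0,"wx":0,"wy":0,"wz":0,"fingers":0}]' |grep -E "ft_force|tcp"
python3 -c "
from w import *
wd(-.25,-.047,.2)"
```

```text
tcp_pos: [0.48, 0.0415, 0.1579]
ft_force: [0.4, -0.2, -0.7]
tcp_pos: [0.4804, -0.001, 0.1708]
ft_force: [0.9, -0.7, -0.3]
pos [ 0.4804 -0.001   0.1708] x-axis yaw 172.58 q [-0.01  0.19  2.12 -0.41  0.4  -1.08] t 18.3
shift units [ 0.93 -0.74 -0.99]
turn units [-1.42 -2.76 -0.1 ]
tip hopper mm [-206.9  -26.8  186.6] f along hy -0.6
```

```bash
python3 -m crank '[{"tx":0,"ty":0,"tz":0,"wx":0,"wy":0,"wz":1,"fingers":0},{"tx":0,"ty":0,"tz":0,"wx":0,"wy":0,"wz":1,"fingers":0},{"tx":0,"ty":0,"tz":0,"wx":0,"wy":0,"wz":1,"fingers":0},{"tx":0,"ty":0,"tz":0,"wx":0,"wy":0,"wz":1,"fingers":0},{"tx":0,"ty":0,"tz":0,"wx":0,"wy":0,"wz":1,"fingers":0}]' >/dev/null
python3 -m crank '[{"tx":0,"ty":0,"tz":0,"wx":0,"wy":0,"wz":1,"fingers":0},{"tx":0,"ty":0,"tz":0,"wx":0,"wy":0,"wz":1,"fingers":0},{"tx":0,"ty":0,"tz":0,"wx":0,"wy":0,"wz":1,"fingers":0},{"tx":0,"ty":0,"tz":0,"wx":0,"wy":0,"wz":1,"fingers":0},{"tx":0,"ty":0,"tz":0,"wx":0,"wy":0,"wz":1,"fingers":0}]' >/dev/null
python3 -m crank '[{"tx":0,"ty":0,"tz":0,"wx":0,"wy":0,"wz":1,"fingers":0},{"tx":0,"ty":0,"tz":0,"wx":0,"wy":0,"wz":1,"fingers":0},{"tx":0,"ty":0,"tz":0,"wx":0,"wy":0,"wz":1,"fingers":0},{"tx":0,"ty":0,"tz":0,"wx":0,"wy":0,"wz":1,"fingers":0},{"tx":0,"ty":0,"tz":0,"wx":0,"wy":0,"wz":1,"fingers":0}]' >/dev/null
python3 -m crank '[{"tx":0,"ty":0,"tz":0,"wx":0,"wy":0,"wz":1,"fingers":0},{"tx":0,"ty":0,"tz":0,"wx":0,"wy":0,"wz":1,"fingers":0},{"tx":0,"ty":0,"tz":0,"wx":0,"wy":0,"wz":1,"fingers":0},{"tx":0,"ty":0,"tz":0,"wx":0,"wy":0,"wz":1,"fingers":0},{"tx":0,"ty":0,"tz":0,"wx":0,"wy":0,"wz":1,"fingers":0}]' >/dev/null
python3 -m crank '[{"tx":0,"ty":0,"tz":0,"wx":0,"wy":0,"wz":1,"fingers":0},{"tx":0,"ty":0,"tz":0,"wx":0,"wy":0,"wz":1,"fingers":0},{"tx":0,"ty":0,"tz":0,"wx":0,"wy":0,"wz":1,"fingers":0},{"tx":0,"ty":0,"tz":0,"wx":0,"wy":0,"wz":1,"fingers":0},{"tx":0,"ty":0,"tz":0,"wx":0,"wy":0,"wz":1,"fingers":0}]' >/dev/null
python3 -m crank '[{"tx":0,"ty":0,"tz":0,"wx":0,"wy":0,"wz":1,"fingers":0},{"tx":0,"ty":0,"tz":0,"wx":0,"wy":0,"wz":1,"fingers":0},{"tx":0,"ty":0,"tz":0,"wx":0,"wy":0,"wz":1,"fingers":0},{"tx":0,"ty":0,"tz":0,"wx":0,"wy":0,"wz":1,"fingers":0},{"tx":0,"ty":0,"tz":0,"wx":0,"wy":0,"wz":1,"fingers":0}]' >/dev/null
python3 -m crank '[{"tx":0,"ty":0,"tz":0,"wx":0,"wy":0,"wz":1,"fingers":0},{"tx":0,"ty":0,"tz":0,"wx":0,"wy":0,"wz":1,"fingers":0},{"tx":0,"ty":0,"tz":0,"wx":0,"wy":0,"wz":1,"fingers":0},{"tx":0,"ty":0,"tz":0,"wx":0,"wy":0,"wz":1,"fingers":0},{"tx":0,"ty":0,"tz":0,"wx":0,"wy":0,"wz":1,"fingers":0}]' >/dev/null
python3 -m crank '[{"tx":0,"ty":0,"tz":0,"wx":0,"wy":0,"wz":1,"fingers":0},{"tx":0,"ty":0,"tz":0,"wx":0,"wy":0,"wz":1,"fingers":0},{"tx":0,"ty":0,"tz":0,"wx":0,"wy":0,"wz":1,"fingers":0},{"tx":0,"ty":0,"tz":0,"wx":0,"wy":0,"wz":1,"fingers":0}]' |grep -E "tcp|ft_f"
sed -i 's/def wd(a,b,zz,deg=40):/def wd(a,b,zz,deg=47):/; s/M=np.stack(\[np.cross(hy,z),hy,z\],1)/M=np.stack([np.cross(-hy,z),-hy,z],1)/' w.py
python3 -c "
from w import *
wd(-.25,-.047,.2)"
```

```text
tcp_pos: [0.4787, -0.0004, 0.1695]
ft_force: [0.5, -0.3, 0.2]
pos [ 4.787e-01 -4.000e-04  1.695e-01] x-axis yaw -6.39 q [-0.    0.19  2.13 -0.43  0.4   2.07] t 21.55
shift units [-0.79  0.74 -1.02]
turn units [1.41 4.28 0.19]
tip hopper mm [-208.7  -26.4  185.3] f along hy -0.2
```

```bash
python3 -m crank '[{"tx":-0.2,"ty":0.2,"tz":-0.2,"wx":1,"wy":0,"wz":0,"fingers":0},{"tx":-0.2,"ty":0.2,"tz":-0.2,"wx":1,"wy":0,"wz":0,"fingers":0},{"tx":-0.2,"ty":0.2,"tz":-0.2,"wx":1,"wy":0,"wz":0,"fingers":0},{"tx":-0.2,"ty":0.2,"tz":-0.2,"wx":1,"wy":0,"wz":0,"fingers":0},{"tx":0,"ty":0,"tz":-0.2,"wx":1,"wy":0,"wz":0,"fingers":0}]' |grep -E "tcp|ft_f"
python3 -m crank '[{"tx":0,"ty":0,"tz":0,"wx":0.4,"wy":1,"wz":0,"fingers":0},{"tx":0,"ty":0,"tz":0,"wx":0,"wy":1,"wz":0,"fingers":0},{"tx":0,"ty":0,"tz":0,"wx":0,"wy":1,"wz":0,"fingers":0},{"tx":0,"ty":0,"tz":0,"wx":0,"wy":1,"wz":0,"fingers":0},{"tx":0,"ty":0,"tz":0,"wx":0,"wy":1,"wz":0,"fingers":0}]' |grep -E "tcp|ft_f"
python3 -c "
from w import *
wd(-.25,-.047,.2)"
```

```text
tcp_pos: [0.4519, -0.0097, 0.1693]
ft_force: [-0.6, 1.0, 0.0]
tcp_pos: [0.4577, 0.0102, 0.1705]
ft_force: [0.1, -0.0, 0.5]
pos [0.4577 0.0102 0.1705] x-axis yaw -6.81 q [-0.3   0.15  2.31  1.13  0.26  0.3 ] t 22.38
shift units [-0.06  0.8  -0.85]
turn units [-1.59  2.79 -0.31]
tip hopper mm [-232.5  -22.3  185.3] f along hy -0.0
```

```bash
python3 -m crank '[{"tx":0,"ty":0.2,"tz":0,"wx":0,"wy":0.8,"wz":0,"fingers":0},{"tx":0,"ty":0.2,"tz":0,"wx":0,"wy":0.8,"wz":0,"fingers":0},{"tx":0,"ty":0.2,"tz":0,"wx":0,"wy":0.8,"wz":0,"fingers":0},{"tx":0,"ty":0.2,"tz":0,"wx":-0.3,"wy":0.6,"wz":0,"fingers":0},{"tx":0,"ty":0,"tz":0,"wx":-0.5,"wy":0.3,"wz":0,"fingers":0}]' |grep -E "tcp|ft_f"
python3 -c "
from w import *
wd(-.2,-.047,.16)"
```

```text
tcp_pos: [0.4576, 0.0147, 0.1682]
ft_force: [0.7, -0.6, -0.5]
pos [0.4576 0.0147 0.1682] x-axis yaw -7.91 q [-0.31  0.2   2.4   1.97  0.29 -0.55] t 22.8
shift units [0.53 1.2  1.14]
turn units [-1.64  1.69 -0.42]
tip hopper mm [-234.4  -17.9  182. ] f along hy -0.5
```

```bash
python3 -m crank '[{"tx":0,"ty":0.3,"tz":0,"wx":0,"wy":0.6,"wz":0,"fingers":0},{"tx":0,"ty":0.3,"tz":0,"wx":-0.3,"wy":0.6,"wz":0,"fingers":0},{"tx":0.1,"ty":0.3,"tz":0.2,"wx":-0.4,"wy":0.5,"wz":-0.1,"fingers":0},{"tx":0.1,"ty":0.3,"tz":0.2,"wx":-0.4,"wy":0.2,"wz":-0.1,"fingers":0},{"tx":0.1,"ty":0.2,"tz":0.2,"wx":-0.4,"wy":0,"wz":-0.1,"fingers":0}]' |grep -E "tcp|ft_f"
python3 -c "
from w import *
wd(-.2,-.047,.15)"
```

```text
tcp_pos: [0.4726, -0.0081, 0.1573]
ft_force: [0.2, -0.3, -0.4]
pos [ 0.4726 -0.0081  0.1573] x-axis yaw -7.59 q [-0.29  0.32  2.48  2.73  0.46 -1.31] t 23.22
shift units [-0.    0.39  0.89]
turn units [-0.67  0.56 -0.25]
tip hopper mm [-218.4  -37.6  170.1] f along hy -0.2
```

```bash
python3 -m crank '[{"tx":0.2,"ty":0.2,"tz":0.6,"wx":-0.2,"wy":0.2,"wz":-0.1,"fingers":0},{"tx":0.4,"ty":0.2,"tz":0.6,"wx":-0.2,"wy":0.1,"wz":-0.1,"fingers":0},{"tx":0.4,"ty":0,"tz":0.6,"wx":-0.2,"wy":0.1,"wz":0,"fingers":0},{"tx":0.2,"ty":0,"tz":0.4,"wx":-0.1,"wy":0,"wz":0,"fingers":0},{"tx":0,"ty":0,"tz":0,"wx":0,"wy":0,"wz":0,"fingers":0}]' |grep -E "tcp|ft_f"
python3 -c "
from w import *
wd(-.122,-.045,.15)"
```

```text
tcp_pos: [0.5473, -0.0247, 0.1375]
ft_force: [-0.5, -0.5, -0.5]
pos [ 0.5473 -0.0247  0.1375] x-axis yaw -6.31 q [-0.2   0.45  2.36  2.99  0.48 -1.5 ] t 23.63
shift units [ 0.49 -0.01  0.5 ]
turn units [-0.01  0.11 -0.03]
tip hopper mm [-142.8  -45.3  149.8] f along hy -0.6
```

```bash
python3 -m crank '[{"tx":0.25,"ty":0,"tz":0.25,"wx":0,"wy":0,"wz":0,"fingers":0},{"tx":0.25,"ty":0,"tz":0.25,"wx":0,"wy":0,"wz":0,"fingers":0},{"tx":0,"ty":-0.2,"tz":0,"wx":0,"wy":0,"wz":0,"fingers":0},{"tx":0,"ty":-0.2,"tz":0,"wx":0,"wy":0,"wz":0,"fingers":0},{"tx":0,"ty":-0.2,"tz":0,"wx":0,"wy":0,"wz":0,"fingers":0}]' |grep -E "tcp|ft_f"
python3 -m crank '[{"tx":0,"ty":-0.15,"tz":0,"wx":0,"wy":0,"wz":0,"fingers":0},{"tx":0,"ty":-0.15,"tz":0,"wx":0,"wy":0,"wz":0,"fingers":0},{"tx":0,"ty":-0.1,"tz":0,"wx":0,"wy":0,"wz":0,"fingers":0}]' |grep -E "tcp|ft_f"
python3 -c "
from w import *
wd(-.122,0.045,.15)"
```

```text
tcp_pos: [0.5672, -0.0094, 0.1384]
ft_force: [0.4, -0.3, 0.6]
tcp_pos: [0.5685, 0.0026, 0.1385]
ft_force: [-0.6, -0.7, -1.0]
pos [0.5685 0.0026 0.1385] x-axis yaw -6.29 q [-0.1   0.45  2.3   3.16  0.42 -1.58] t 24.3
shift units [ 0.04 -2.03  0.08]
turn units [-0.    0.12 -0.03]
tip hopper mm [-124.5  -15.8  150.9] f along hy -0.8
```

```bash
python3 -m crank '[{"tx":0,"ty":-0.15,"tz":0,"wx":0,"wy":0,"wz":0,"fingers":0},{"tx":0,"ty":-0.15,"tz":0,"wx":0,"wy":0,"wz":0,"fingers":0}]' |grep -E "tcp|ft_f"
python3 -m crank '[{"tx":0,"ty":-0.15,"tz":0,"wx":0,"wy":0,"wz":0,"fingers":0},{"tx":0,"ty":-0.15,"tz":0,"wx":0,"wy":0,"wz":0,"fingers":0}]' |grep -E "tcp|ft_f"
```

```text
tcp_pos: [0.5699, 0.0111, 0.1387]
ft_force: [-0.3, 0.1, 0.1]
tcp_pos: [0.5709, 0.0201, 0.1386]
ft_force: [-0.2, -0.5, 0.1]
```

```bash
python3 -m crank '[{"tx":0,"ty":-0.15,"tz":0,"wx":0,"wy":0,"wz":0,"fingers":0},{"tx":0,"ty":-0.15,"tz":0,"wx":0,"wy":0,"wz":0,"fingers":0}]' |grep -E "tcp|ft_f"
python3 -c "
from w import *
wd(-.122,0.045,.15)"
```

```text
tcp_pos: [0.5719, 0.029, 0.1386]
ft_force: [-0.1, 0.1, -0.5]
pos [0.5719 0.029  0.1386] x-axis yaw -6.28 q [-0.01  0.45  2.28  3.33  0.41 -1.67] t 24.8
shift units [ 0.02 -1.14  0.07]
turn units [ 0.01  0.11 -0.03]
tip hopper mm [-124.    10.8  151. ] f along hy 0.1
```

No contact, though the fingers are already past the middle: they passed in front of the turned wing. Backing out to the right and taking a combined look at the wing (last picture).

```bash
python3 -m crank '[{"tx":-0.68,"ty":0,"tz":-0.73,"wx":0,"wy":0,"wz":0,"fingers":0},{"tx":-0.68,"ty":0.2,"tz":-0.73,"wx":0,"wy":0,"wz":0,"fingers":0},{"tx":-0.3,"ty":0.8,"tz":-0.4,"wx":0,"wy":0,"wz":0,"fingers":0},{"tx":0,"ty":0.8,"tz":0,"wx":0,"wy":0,"wz":0,"fingers":0},{"tx":0,"ty":0.2,"tz":0,"wx":0,"wy":0,"wz":0,"fingers":0}]' |grep -E "tcp|ft_f"
python3 - <<'E'
from w import *
wd(-.112,-.045,.15)
def g(im,s):
    im=(255*(im/255.)**.6).astype('uint8')[:,:,::-1]; return cv2.resize(im,None,fx=s,fy=s,interpolation=cv2.INTER_CUBIC)
a=g(robot.camera('scene')[190:265,260:340],5);b=g(robot.camera('top')[180:255,220:300],5)
cv2.imwrite('pics/c8.png',np.hstack([a,b]))
W=lambda a,b,z:np.array([x[0],x[1],0])+hx*a+hy*b+[0,0,z]
for n,p in dict(straight=(-.13,0),r20=(-.09-.04*.94,-.04*.342),l20=(-.09-.04*.94,.04*.342),ax=(-.09,0)).items():
  for z in(.14,.188): print(n,z,((proj('scene',W(*p,z))-[260,190])*5).round(),((proj('top',W(*p,z))-[220,180])*5+[400,0]).round())
E
```

```text
tcp_pos: [0.4898, -0.0238, 0.1406]
ft_force: [0.2, -0.2, 0.5]
pos [ 0.4898 -0.0238  0.1406] x-axis yaw -6.42 q [-0.25  0.44  2.5   2.96  0.61 -1.52] t 25.22
shift units [ 1.95 -0.19  2.19]
turn units [ 0.    0.13 -0.05]
tip hopper mm [-200.   -50.4  153.1] f along hy -0.2
straight 0.14 [208. 223.] [592. 216.]
straight 0.188 [211. 166.] [589. 199.]
r20 0.14 [191. 205.] [620. 214.]
r20 0.188 [194. 148.] [618. 197.]
l20 0.14 [216. 245.] [565. 209.]
l20 0.188 [219. 188.] [561. 191.]
ax 0.14 [137. 251.] [601. 137.]
ax 0.188 [138. 194.] [598. 118.]
```

View pics/c8.png

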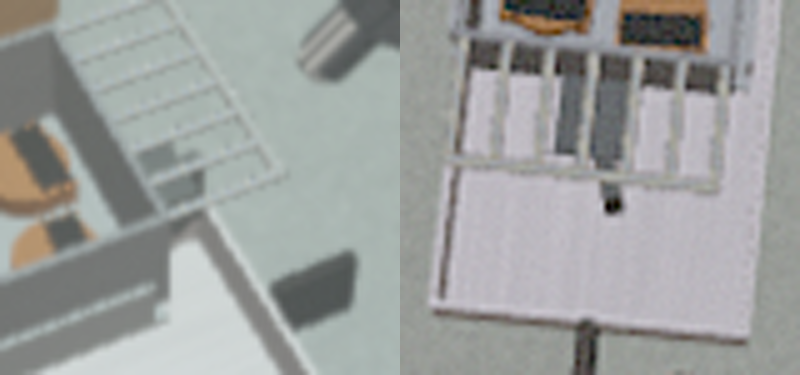

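The picture shows the wing tip at (612,205) in the top crop, so it is turned right about 15° against the pin and the left is free. In the scene crop the shut fingertips end at about (318,72). I'll compare that with the tip hypotheses and check the tray rim corners, top crop (432,308) and (748,340).

Run:
```python
from w import *
st=robot.state();A=R.from_rotvec(st["eef_rot"]).as_matrix();t=st["tcp_pos"]
f=lambda p:((proj('scene',p)-[260,190])*5).round()
for L in(0,.018,.03,.04):
    p=t-L*A[:,2];print("len",L,[f(p+A[:,0]*d) for d in(-.011,0,.011)])
print("zbias",[f(t+[0,0,.018]+A[:,0]*d) for d in(-.011,0,.011)])
for uv,z in[((432,308),.045),((748,340),.045),((585,325),.059)]:
    p=plane('top',(220+(uv[0]-400+.5)/5-.5,180+(uv[1]+.5)/5-.5),z)-[x[0],x[1],0];print((p@hx*1000).round(1),(p@hy*1000).round(1))
```

```text
len 0 [array([270., 121.]), array([258., 116.]), array([246., 111.])]
len 0.018 [array([293.,  98.]), array([281.,  93.]), array([269.,  88.])]
len 0.03 [array([308.,  83.]), array([297.,  78.]), array([285.,  73.])]
len 0.04 [array([321.,  70.]), array([310.,  65.]), array([298.,  60.])]
zbias [array([272.,  99.]), array([260.,  95.]), array([248.,  90.])]
-170.9 84.8
-170.9 -82.9
-173.4 2.8
```

```bash
python3 -m crank '[{"tx":0.5,"ty":0,"tz":0.6,"wx":0,"wy":0,"wz":0,"fingers":0},{"tx":0.5,"ty":0,"tz":0.6,"wx":0,"wy":0,"wz":0,"fingers":0},{"tx":0.4,"ty":0,"tz":0.5,"wx":0,"wy":0,"wz":0,"fingers":0},{"tx":0.3,"ty":-0.1,"tz":0.4,"wx":0,"wy":0,"wz":0,"fingers":0},{"tx":0,"ty":0,"tz":0,"wx":0,"wy":0,"wz":0,"fingers":0}]' |grep -E "tcp|ft_f"
python3 -m crank '[{"tx":0.1,"ty":0,"tz":0.2,"wx":0,"wy":0,"wz":0,"fingers":0},{"tx":0.1,"ty":0,"tz":0.15,"wx":0,"wy":0,"wz":0,"fingers":0},{"tx":0,"ty":0,"tz":0,"wx":0,"wy":0,"wz":0,"fingers":0}]' |grep -E "tcp|ft_f"
python3 -c "
from w import *
wd(-.106,-.045,.143)"
```

```text
tcp_pos: [0.5756, -0.0278, 0.1356]
ft_force: [-0.3, -0.3, 0.6]
tcp_pos: [0.5849, -0.0298, 0.1319]
ft_force: [0.1, 0.4, -0.0]
pos [ 0.5849 -0.0298  0.1319] x-axis yaw -6.21 q [-0.19  0.48  2.27  2.99  0.42 -1.49] t 25.98
shift units [-0.05 -0.04  0.  ]
turn units [ 0.02  0.09 -0.02]
tip hopper mm [-104.9  -46.3  144.3] f along hy 0.5
```

Now push +y in small steps, feeling for the wing.

```bash
python3 -m crank '[{"tx":0,"ty":-0.2,"tz":0,"wx":0,"wy":0,"wz":0,"fingers":0},{"tx":0,"ty":-0.2,"tz":0,"wx":0,"wy":0,"wz":0,"fingers":0},{"tx":0,"ty":-0.1,"tz":0,"wx":0,"wy":0,"wz":0,"fingers":0}]' |grep -E "tcp|ft_f"
python3 -m crank '[{"tx":0,"ty":-0.15,"tz":0,"wx":0,"wy":0,"wz":0,"fingers":0},{"tx":0,"ty":0,"tz":0,"wx":0,"wy":0,"wz":0,"fingers":0}]' |grep -E "tcp|ft_f"
python3 -m crank '[{"tx":0,"ty":-0.15,"tz":0,"wx":0,"wy":0,"wz":0,"fingers":0},{"tx":0,"ty":0,"tz":0,"wx":0,"wy":0,"wz":0,"fingers":0}]' |grep -E "tcp|ft_f"
```

```text
tcp_pos: [0.5855, -0.0149, 0.1319]
ft_force: [-0.4, 0.3, -0.3]
tcp_pos: [0.5859, -0.0103, 0.1318]
ft_force: [-1.1, -0.5, 0.5]
tcp_pos: [0.5865, -0.0062, 0.1319]
ft_force: [-0.3, -0.6, -0.2]
```

```bash
python3 -m crank '[{"tx":0,"ty":-0.15,"tz":0,"wx":0,"wy":0,"wz":0,"fingers":0},{"tx":0,"ty":0,"tz":0,"wx":0,"wy":0,"wz":0,"fingers":0}]' |grep -E "tcp|ft_f"
python3 -c "
from w import *
wd(-.106,.045,.143)"
```

```text
tcp_pos: [0.5873, -0.0019, 0.132]
ft_force: [-0.8, -0.8, -0.7]
pos [ 0.5873 -0.0019  0.132 ] x-axis yaw -6.22 q [-0.1   0.48  2.26  3.16  0.41 -1.58] t 26.73
shift units [-0.04 -2.11  0.02]
turn units [ 0.02  0.1  -0.02]
tip hopper mm [-105.5  -18.2  144.4] f along hy -0.8
```

```bash
python3 -m crank '[{"tx":0,"ty":-0.1,"tz":0,"wx":0,"wy":0,"wz":0,"fingers":0},{"tx":0,"ty":0,"tz":0,"wx":0,"wy":0,"wz":0,"fingers":0}]' |grep -E "tcp|ft_f"
python3 -m crank '[{"tx":0,"ty":-0.1,"tz":0,"wx":0,"wy":0,"wz":0,"fingers":0},{"tx":0,"ty":0,"tz":0,"wx":0,"wy":0,"wz":0,"fingers":0}]' |grep -E "tcp|ft_f"
python3 -m crank '[{"tx":0,"ty":-0.1,"tz":0,"wx":0,"wy":0,"wz":0,"fingers":0},{"tx":0,"ty":0,"tz":0,"wx":0,"wy":0,"wz":0,"fingers":0}]' |grep -E "tcp|ft_f"
```

```text
tcp_pos: [0.5877, 0.0011, 0.132]
ft_force: [-2.4, -2.3, 0.5]
tcp_pos: [0.5881, 0.0042, 0.132]
ft_force: [-3.7, -2.0, -0.1]
tcp_pos: [0.5885, 0.0073, 0.1321]
ft_force: [-2.1, -2.5, -1.0]
```

```bash
python3 -m crank '[{"tx":0,"ty":-0.1,"tz":0,"wx":0,"wy":0,"wz":0,"fingers":0},{"tx":0,"ty":0,"tz":0,"wx":0,"wy":0,"wz":0,"fingers":0}]' |grep -E "tcp|ft_f"
python3 -c "
from w import *
wd(-.106,.045,.143)
b=robot.camera('top').astype(int);s=b[180:255,220:300]
d=s.max(2)
for r in d[34:46,30:55]:print(' '.join('%3d'%v for v in r))"
```

```text
tcp_pos: [0.5891, 0.0103, 0.1322]
ft_force: [-0.4, -2.4, -1.4]
pos [0.5891 0.0103 0.1322] x-axis yaw -6.21 q [-0.06  0.48  2.26  3.23  0.41 -1.62] t 27.4
shift units [-0.06 -1.7   0.01]
turn units [ 0.02  0.09 -0.02]
tip hopper mm [-104.9   -6.   144.6] f along hy -2.5
118 120 135 135 136 133 130 130 125 131 129 115 128 119 122 117 120 137 130 134 126 146 133 123 126
136  87  92  95  95  99 103 113 128 123 124 130 127 129 130 130 130 122 123 126 118 122 122 117 125
134  51  46  55  52  41  46  58  97 112  82  85 107  96  99 105 119 114 117 121 126 123 124 121 122
 82  47  58  70  41  14  20  43  99 112  45  59 116  95  42  63 118 153 134 107 118 116 106 111 106
120  26  38  51  31  26  25  66 113 110  40  76 123  90   0  33 113 175 158 143 147 142 141 142 139
151  27  21  27  19  32  38  72 123 110  29  90 123  82   9  28 105 175 162 158 160 158 159 164 165
149  58   2  18  24  20  33  77 132 112  45  97 115  62  23  33 106 172 159 150 158 157 157 160 160
164 139  91  27  15  24  29  78 129  84  39 114 106  40  18  29 107 171 154 155 154 155 154 157 159
169 173 162 145 101  26  36  82 112  77  65 128 114  32  17  40 116 167 158 157 159 159 155 159 161
147 183 186 171  83  16  27  46  73  64  57 104  74  21  23  66 138 170 158 153 154 156 154 159 153
 90 126 122 101  29  21  24  13  25  30  38  44  19  26  21  73 156 175 164 163 161 164 161 165 161
 20  30  27  12  24  27  32  29  20  25  27  22  28  26  14  52 122 155 141 122 112 120 158 165 163
```

```bash
python3 -m crank '[{"tx":0,"ty":-0.12,"tz":0,"wx":0,"wy":0,"wz":0,"fingers":0},{"tx":0,"ty":-0.12,"tz":0,"wx":0,"wy":0,"wz":0,"fingers":0}]' |grep -E "tcp|ft_f"
python3 -m crank '[{"tx":0,"ty":-0.12,"tz":0,"wx":0,"wy":0,"wz":0,"fingers":0},{"tx":0,"ty":-0.12,"tz":0,"wx":0,"wy":0,"wz":0,"fingers":0}]' |grep -E "tcp|ft_f"
```

```text
tcp_pos: [0.59, 0.0171, 0.1323]
ft_force: [0.0, -4.8, -0.1]
tcp_pos: [0.5905, 0.0247, 0.1321]
ft_force: [-0.8, -4.9, 0.1]
```

```bash
python3 -m crank '[{"tx":0,"ty":-0.12,"tz":0,"wx":0,"wy":0,"wz":0,"fingers":0},{"tx":0,"ty":-0.12,"tz":0,"wx":0,"wy":0,"wz":0,"fingers":0}]' |grep -E "tcp|ft_f"
python3 -m crank '[{"tx":0,"ty":-0.12,"tz":0,"wx":0,"wy":0,"wz":0,"fingers":0},{"tx":0,"ty":-0.12,"tz":0,"wx":0,"wy":0,"wz":0,"fingers":0}]' |grep -E "tcp|ft_f"
python3 -c "
from w import *
wd(-.106,.045,.143)"
```

```text
tcp_pos: [0.5911, 0.032, 0.132]
ft_force: [-1.1, -2.9, -0.1]
tcp_pos: [0.5919, 0.0391, 0.1321]
ft_force: [-1.5, -2.1, -0.3]
pos [0.5919 0.0391 0.1321] x-axis yaw -6.21 q [ 0.03  0.48  2.24  3.4   0.4  -1.71] t 28.12
shift units [-0.05 -0.73  0.01]
turn units [ 0.02  0.09 -0.02]
tip hopper mm [-105.2   23.   144.5] f along hy -2.2
```

```bash
cat > b.py <<'E'
from w import *
im=robot.camera('top').astype(int);r,g,b=im[...,0],im[...,1],im[...,2]
m=(r>110)&(r-b>50)&(r-g>30)&(g>40)
ys,xs=np.nonzero(m[120:290,215:300]);print("brown px",len(xs),"rows",np.bincount((ys+120)//10)[12:])
E
python3 b.py
python3 -m crank '[{"tx":0,"ty":-0.12,"tz":0,"wx":0,"wy":0,"wz":0,"fingers":0},{"tx":0,"ty":-0.12,"tz":0,"wx":0,"wy":0,"wz":0,"fingers":0}]' |grep -E "tcp|ft_f"
python3 -m crank '[{"tx":0,"ty":-0.12,"tz":0,"wx":0,"wy":0,"wz":0,"fingers":0},{"tx":0,"ty":-0.12,"tz":0,"wx":0,"wy":0,"wz":0,"fingers":0}]' |grep -E "tcp|ft_f"
python3 b.py
```

```text
brown px 360 rows [ 17   2   0 108  75   6 148   2   2]
tcp_pos: [0.5927, 0.046, 0.132]
ft_force: [-1.4, -0.6, 0.9]
tcp_pos: [0.5936, 0.0533, 0.1321]
ft_force: [-1.3, -0.6, 1.5]
brown px 300 rows [ 17   4   0   1   3   0  44  11  15  98 107]
```

The floor has dropped and the brown pixels have moved down into the tray region. Backing out.

```bash
python3 -m crank '[{"tx":-0.34,"ty":0,"tz":-0.36,"wx":0,"wy":0,"wz":0,"fingers":0},{"tx":-0.68,"ty":0,"tz":-0.73,"wx":0,"wy":0,"wz":0,"fingers":0},{"tx":-0.68,"ty":0,"tz":-0.73,"wx":0,"wy":0,"wz":0,"fingers":0},{"tx":-0.68,"ty":0,"tz":-0.73,"wx":0,"wy":0,"wz":0,"fingers":0},{"tx":-0.68,"ty":-0.5,"tz":-0.73,"wx":0,"wy":0,"wz":0,"fingers":0}]' |grep -E "tcp|ft_f"
python3 -m crank '[{"tx":0,"ty":-1,"tz":-1,"wx":0,"wy":0,"wz":0,"fingers":0},{"tx":0,"ty":-1,"tz":-1,"wx":0,"wy":0,"wz":0,"fingers":0},{"tx":0,"ty":-1,"tz":0,"wx":0,"wy":0,"wz":0,"fingers":0},{"tx":0,"ty":-1,"tz":0,"wx":0,"wy":0,"wz":0,"fingers":0},{"tx":0,"ty":0,"tz":0,"wx":0,"wy":0,"wz":0,"fingers":0}]' |grep -E "tcp|ft_f"
python3 b.py
python3 - <<'E'
from w import *
# brown blobs in both cameras, in hopper coordinates at z~.012
for cam in('top','scene'):
    im=robot.camera(cam).astype(int);r,g,b=im[...,0],im[...,1],im[...,2]
    m=((r>95)&(r-b>45)&(r-g>25)).astype('uint8')
    n,l,st,c=cv2.connectedComponentsWithStats(m)
    for i in range(1,n):
        if st[i,4]>15:
            p=plane(cam,c[i],.015)-[x[0],x[1],0];q=np.array([p@hx,p@hy])*1000
            if abs(q[0])<230 and abs(q[1])<130: print(cam,c[i].round(),st[i,4],q.round())
E
```

```text
tcp_pos: [0.4604, 0.0807, 0.1336]
ft_force: [1.0, 1.1, -1.0]
tcp_pos: [0.4536, 0.1728, 0.1562]
ft_force: [-0.6, 0.5, 0.9]
brown px 386 rows [ 21   4   0   3   0   0  45  11  16 130 156]
top [274. 188.] 48 [ -6. -25.]
top [246. 202.] 23 [-53.  48.]
top [269. 213.] 18 [-78. -20.]
top [250. 220.] 153 [-103.   30.]
top [271. 221.] 116 [-100.  -26.]
scene [288. 270.] 518 [-86.  12.]
```

Run:
```python
from w import *
def asc(cam,y0,y1,x0,x1):
    im=robot.camera(cam)[y0:y1,x0:x1].astype(int);r,g,b=im[...,0],im[...,1],im[...,2]
    for i in range(y1-y0):
        print('%3d '%(y0+i)+''.join('B' if (r[i,j]>70 and r[i,j]-b[i,j]>30) else '#' if im[i,j].max()<55 else 'x' if im[i,j].max()<95 else '-' if im[i,j].max()<130 else '.' for j in range(x1-x0)))
asc('top',140,245,226,306)
asc('scene',215,310,240,335)
```

```text
140 -------------###----------------------------xxxxxx#x############xx-##xxxxxx-----
141 -------------##x--------------------------------------xxxxxxxx##xx-#xxxxx#x-----
142 ------------x##x-----------------------------------------------x--xxx-xxxxx-----
143 ------------x##x--------------------------------------------------x---xxxxx-----
144 ------------x##x------------------------------------------------------xxxxx-----
145 ------------x##x------------------------------------------------------#xxxx-----
146 ------------x#xx--------------------------------------------------x--x#xxxx-----
147 ------------##x---------------------------------------------------x---xxxxx-----
148 -----------x##x------------------------------------------------------xxxxxx-----
149 ------------##x---------------------------------------------------x--xx#xx------
150 -----------x##x--------------------------------------------------xx--xxxxx------
151 -----------x##x--------------------------------------------------x---xxxxx------
152 -----------x##x--------------------------------------------------x---xx#xx--
[... 16624 characters left out ...]

303 ................-xx.....-----------------......................................................
304 .................-x-..-----------------........................................................
305 .................--x-----------------..........................................................
306 ..................-x--------------.............................................................
307 ...................-x-----------...............................................................
308 ...................-----------.................................................................
309 ...................---------...................................................................
```

Run:
```python
from w import *
W=lambda p:np.array([p@hx,p@hy,p[2]])*1000
o=np.array([x[0],x[1],0])
for n,u in dict(A=(250,219),B=(271,220),C=(249,202),E=(274,192)).items():
    for z in(.01,.05,.09):
        p=plane('top',u,z);print(n,z,"hopper",W(p-o).round()[:2],"scene px",proj('scene',p).round(),end=' | ')
    print()
print(proj('scene',o+hx*-.01+hy*.06+[0,0,.077]),proj('scene',o+hx*-.01-hy*.06+[0,0,.077]),proj('top',o+hx*-.01-hy*.025+[0,0,.077]))
b0=robot.state();print(b0["t"])
```

```text
A 0.01 hopper [-99.  31.] scene px [295. 275.] | A 0.05 hopper [-106.   28.] scene px [297. 265.] | A 0.09 hopper [-113.   25.] scene px [300. 255.] | 
B 0.01 hopper [-96. -26.] scene px [285. 259.] | B 0.05 hopper [-103.  -28.] scene px [287. 250.] | B 0.09 hopper [-110.  -29.] scene px [289. 240.] | 
C 0.01 hopper [-52.  39.] scene px [281. 283.] | C 0.05 hopper [-61.  36.] scene px [283. 274.] | C 0.09 hopper [-69.  33.] scene px [285. 264.] | 
E 0.01 hopper [-17. -26.] scene px [259. 269.] | E 0.05 hopper [-26. -28.] scene px [262. 260.] | E 0.09 hopper [-36. -29.] scene px [264. 250.] | 
[268.97530439 283.40795835] [250.76791859 247.55829276] [273.61678692 183.54988651]
29.6333
```

All four heels lie on the tray floor, at about hopper (−99,31), (−96,−26), (−52,39) and (−17,−26). The tray is square on the spot and the arm is clear of everything.

```bash
python3 -c "
from station import robot
print(robot.job_done())"
```

```text
the job is handed in; nothing more can be done
None
```

The job is handed in at about 30 s of the 72 s allowed: tray square under the hopper, fin to the front and let go; wing turned left after the pin was felt on the right at about 8 N; floor open, and by my camera measurements all four heels in the tray.

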